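# Pack the tested meter, show the failed one to the camera

### The job

The test batch is done: pack the meter with the green dot and the jar of screws into their free places in the blue tray, upright and right down on its floor, set down rather than dropped. Then pick up the meter with the red dot and hold it still in the air before the inspection camera: display on the lens axis 160 mm from the front of the lens, square to the lens and the right way up. Finish while holding it there; do not knock the camera, and leave everything else as it lies.

Things in the scene. Friction and masses are not known exactly. Their poses are not given: they have to be found in the camera images.
- tray: low open blue tray, fixed, outside 100 (x) by 248 (y) by 26 mm high, walls and floor 4 mm. Origin: centre of its underside, z up. In it from +y to -y: the free meter place (56 mm wide, 92 mm long), carton_a, the meter 'packed', carton_b, the jar's bay. Beside the free places nothing is higher than 26 mm above the table, so a meter or jar can be gripped above its neighbours
- meter_place (a point): centre, on the tray's inner floor, of the free place for the passed meter, at the tray's +y end; axes as the tray's. The meter lies there with its length along the tray's x, display towards either end of that x
- jar_place (a point): centre, on the tray's inner floor, of the free place for the jar, about 57 by 56 mm, in the tray's -y end bay, bounded by two walls at -x and -y, by carton_b at +y and carton_s at +x; axes as the tray's
- passed: panel meter that passed the test: black box-shaped case 82 mm long (x), 48 wide (y), 48 high (z), about 0.18 kg, green-lit display on its -x end face, green terminals at the +x end, a round green dot 18 mm across on its top. Lies on the mat. Origin: centre of its underside, z up. Gripped across the 48 mm width
- failed: panel meter that failed the test: the same case (82 by 48 by 48 mm, same axes and origin), display lit red, a round red dot on its top. Lies on the mat with its display on the -x end face; right way up means its z (the dotted top) up
- failed_display (a point): centre of the failed meter's display face: 41 mm from its origin towards -x and 24 mm up; axes as the meter's
- jar: round clear plastic jar of mounting screws, 44 mm diameter, 58 mm high, white ribbed screw cap 45 mm diameter and 16 mm high on top, about 0.14 kg. Stands upright on the mat. Origin: centre of its underside, z up
- stand: stand of the inspection camera, fixed: steel foot 150 by 130 mm, aluminium column 30 mm square, 412 mm high, on the foot 150 mm behind (+x of) the origin; it carries the camera in front of it (-x side). Origin: on the table under the camera's lens barrel, z up. The tilt axle is parallel to its y, 50 mm behind (+x of) the origin, 330 mm above the table
- head (a joint): downward tilt of the camera on its axle, rad: 0 looks level along the stand's -x, growing looks farther down; 0.2 to 0.5 here. Stiff; it stays as it is if not knocked
- lens (a point): centre of the camera's lens front, 85 mm from the tilt axle; axes turn with the camera: it looks along -x, +z is up in its picture. Round the lens, just behind its front, is a ring light about 80 mm across
- view_point (a point): the empty point 160 mm in front of the lens front, on the lens axis, where the display's centre is to be held; axes as the lens's. Display square to the lens: the meter's -x points back along the lens's +x, and the meter's z along the lens's z
- packed: bystander: panel meter of the same size with a green dot and dark display, already packed in the middle of the tray. Origin: centre of its underside
- carton_a: bystander: flat cardboard carton 88 by 38 by 20 mm in the tray between the free meter place and the packed meter. Origin: centre of its underside
- carton_b: bystander: flat cardboard carton 88 by 38 by 20 mm in the tray between the packed meter and the jar's bay. Origin: centre of its underside
- carton_s: bystander: small carton 34 by 50 by 20 mm at the +x end of the jar's bay in the tray. Origin: centre of its underside
- board: bystander: bare meter without case, green circuit boards with an upright unlit display, yellow transformer and green terminals, 75 by 46 by 48 mm, lying on the mat among the meters. Origin: centre of its underside
- screwdriver: bystander: screwdriver with yellow handle, 170 mm long, lying towards the far edge. Origin: under its middle
- untested_a: bystander: lower one of two stacked meters towards the far edge, same size, no dot, dark display. Origin: centre of its underside
- untested_b: bystander: upper one of the two stacked meters. Origin: centre of its underside
Things that resemble listed ones, but are neither listed nor needed, are in the scene too. Leave any brown or pink look-alike of the failed alone.

How it is judged:
By the outcome, as a careful person would: the job done as asked, in the order asked, and still so for the second after the job is handed in, while the arm keeps its last pose, push and grip.
It also fails if it takes over 62 s, if anything falls off the work surface, if the arm or the gripper's body presses on something with over 40 N, if the wrist force passes 120 N, or if a joint passes its speed limit or range.

### The arm

A 7-joint arm with a two-finger parallel gripper is mounted at the origin on the work surface. World frame = base frame: x ahead of the robot, y to its left, z up, the work surface at z = 0. Lengths are in mm, angles in rad, forces in N, time in s.
With the tool pointing down it reaches from about 350 to 900 mm from the base axis. Payload 8.1 kg.
Tool frame: the origin (TCP) lies at the very end of the fingers, on their centre line; the grasp point (between the pads) lies 19 mm behind it; z points along the fingers, y is the line along which they close (so a half turn about z gives the same grasp; the last joint's range is limited). The gripper opens to 92 mm and grips with 3 to 60 N. Pads are 19 mm wide; open, the fingers measure 130 mm over their backs; the gripper's body (75 mm by 190 mm) begins 47 mm behind the grasp point.
Start: joints at [1.155, 0.434, 0.025, 1.573, -0.012, 1.134, -0.075], TCP at [192.304, -594.694, 226.742] pointing down, gripper open.
Joint ranges: [-2.62, 2.62], [-0.44, 2.09], [-1.27, 1.32], [0.08, 2.57], [-1.32, 4.46], [0.12, 2], [-2.74, 2.74]. Speed limits (rad/s): [2.22, 2.22, 3.01, 3.01, 3.14, 3.14, 3.14].

### API

Orientations are given as a rotation vector (axis times angle).
In Python, from cell import robot gives the robot as it stands.
- The arm moves only by the tool move_arm, never from a script. Its argument "steps" is a list that holds one entry, the list of rows, each a list of 5 numbers: the opening in per cent of the stroke, from 0 (shut) to 100 (fully open), then the shift along the tool's x, y, z in units of 0.06 m (1.0 is 0.06 m), then the turn about the tool's z in units of 90 degrees (1.0 is 90 degrees). In form: [[[grip, tx, ty, tz, twist], ...]]. A call has 1 to 5 rows; each row shifts and turns the commanded pose from where the row before left it, along the tool's axes as they then stand; what a row does not reach is not made up. A row lasts 1/8 s, in which the tool goes at most 62.5 mm and 10.7 degrees, less where a joint would pass 70% of its speed; a pose out of reach is approached as far as the arm can. A call with a number of a shift or a turn outside -1 to 1 is refused whole. A call with a gripper value outside its range is refused whole. The fingers move at their own pace and stop on an object; the grip force is fixed at half the most. Time passes only in rows, so rows that do not move let the fingers close. It gives the time, the measured TCP pose, the force, the opening and the grip force at its end, in the units of the state.
- robot.state(): the state, without advancing time (a new reading comes with each control period).
- robot.get_image(name): name is "scene" or "side" or "wrist"; returns the picture (420x560x3 uint8, red, green, blue); there is no depth.
- robot.calibration(name): a dict with "intrinsics" (3x3 intrinsics, pixels), "R" (3x3) and "t" (3): a world point X has camera coordinates R X + t; the wrist camera has in their place "tool_from_camera" (4x4, takes a point from camera to tool coordinates, whose origin is the TCP and whose axes are the flange's). Camera axes: x right, y down, z forward; pixel columns grow to the right and rows downward; lengths in mm; the calibration is good to about 2 mm. A picture is of the moment at which its call begins: read the wrist's pose just before it. calibration takes no time and is no camera call.
- robot.sign_off(): hands the job in; it is judged then, once.
Trained networks look in the newest picture that a camera, given by its name, has taken for a name from the list of things; names that differ only in an ending like _2 or _b are one class to them, and where a whole thing is asked for, a point or a joint stands for the part that bears it (a point fixed in the world has none). Each returns a list of dicts, best first, with "p" (0 to 1); they miss things now and then, are a little off and sometimes report something else, mostly with a low value. They report only what shows in the picture. A call takes as long as a camera call. They do not tell look-alikes from the thing itself.
- robot.masks_of(target, camera): "mask" (420x560 bool, what is visible of it) and "point" ([row, column] in pixels, amid what is visible of it).
The state is a dict: "clock": time; "joints": joint angles; "joint_vel": joint speeds; "joint_torque": joint torques, N m; "eef_pos": TCP position; "tool_rot": TCP orientation; "ft_force": force on the tool from outside, world axes, zero at the start; "ft_torque": the same for the moment, N m; "grip_width": opening from 0.0 (shut) to 1.0 (fully open); "grasp_force": force on a finger pad.
Only numpy, scipy, OpenCV 4.12 (cv2) and the standard library are available. Lean on these libraries where they do the work, as an engineer would, in place of code of your own. Each camera call takes 0.05 s, during which the arm holds its last target. There are 200 camera calls.

## Working session

There is one attempt and no reset: what is moved stays moved. The work goes in short steps, Python scripts to look and compute and a tool call to move; the robot and the scene stay as the last step left them, time stands still between calls to the robot, and variables do not carry over. Pictures are saved under pics/ and viewed, at most 10 in all, crops included, and the job is handed in when it is done.

Besides the shell and the picture viewer there is one more tool, called after "Emit:" as name([rows], argument=value, ...), one row to a line, values as JSON. move_arm: Moves the arm, as the interface text tells. Shifts and turns lie within -1 to 1; 1 stands for 0.06 m of shift or 90 degrees of turn. Its arguments: {"type":"object","properties":{"steps":{"type":"array"}},"required":["steps"]}

```bash
ls; mkdir -p pics; python3 - <<'E'
from cell import robot
import cv2,numpy as np
np.set_printoptions(precision=3,suppress=True)
print(robot.state())
for n in("scene","side","wrist"):
    im=robot.get_image(n); cv2.imwrite(f"pics/{n}0.png",im[...,::-1]); c=robot.calibration(n); print(n,{k:np.array(v) for k,v in c.items()})
a=cv2.imread("pics/scene0.png")
cv2.imwrite("pics/sceneL.png",cv2.resize(a,(800,600)))
E
```

```text
pics
{'clock': 0.0, 'joints': array([ 1.155,  0.435,  0.025,  1.574, -0.012,  1.134, -0.075]), 'joint_vel': array([ 0.003, -0.001,  0.001,  0.   , -0.003,  0.001, -0.001]), 'joint_torque': array([ -0.001, -66.784,   0.985, -31.446,  -0.06 ,   0.043,   0.   ]), 'eef_pos': array([ 192.122, -594.21 ,  225.945]), 'tool_rot': array([-3.102, -0.489,  0.001]), 'ft_force': array([-0.054,  0.724, -0.332]), 'ft_torque': array([-0.013, -0.02 , -0.02 ]), 'grasp_force': 0.0, 'grip_width': 1.0008381484787345}
scene {'intrinsics': array([[449.448,   0.   , 280.037],
       [  0.   , 449.448, 212.265],
       [  0.   ,   0.   ,   1.   ]]), 'R': array([[ 0.407,  0.913,  0.018],
       [ 0.532, -0.221, -0.817],
       [-0.743,  0.342, -0.576]]), 't': array([-235.05 , -137.756, 1718.525])}
side {'intrinsics': array([[385.423,   0.   , 276.218],
       [  0.   , 385.423, 207.459],
       [  0.   ,   0.   ,   1.   ]]), 'R': array([[-0.874, -0.485,  0.022],
       [-0.255,  0.42 , -0.871],
       [ 0.413, -0.767, -0.491]]), 't': array([497.781, 326.572, 800.148])}
wrist {'intrinsics': array([[322.793,   0.   , 277.884],
       [  0.   , 322.793, 208.936],
       [  0.   ,   0.   ,   1.   ]]), 'tool_from_camera': array([[   0.001,   -0.969,   -0.246,   65.977],
       [   1.   ,    0.001,   -0.   ,    0.232],
       [   0.   ,   -0.246,    0.969, -157.316],
       [   0.   ,    0.   ,    0.   ,    1.   ]])}
```

View pics/sceneL.png

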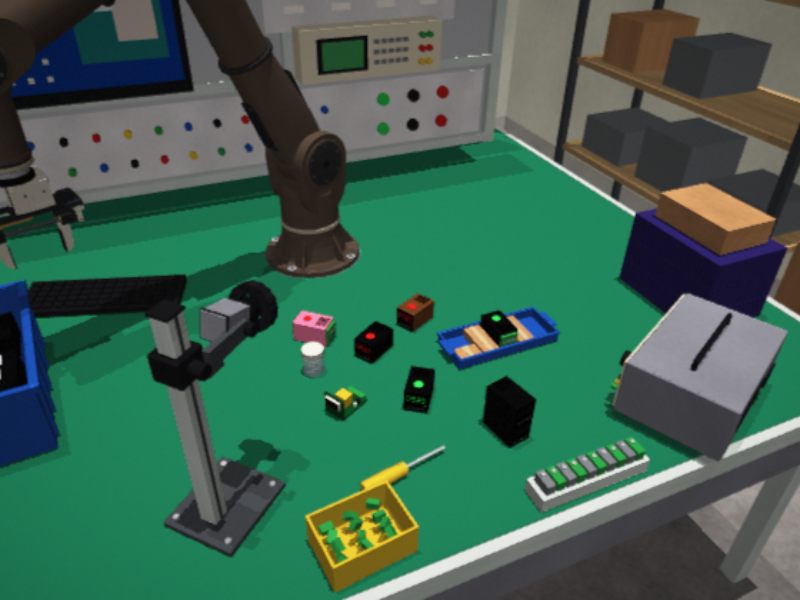

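View pics/side0.png

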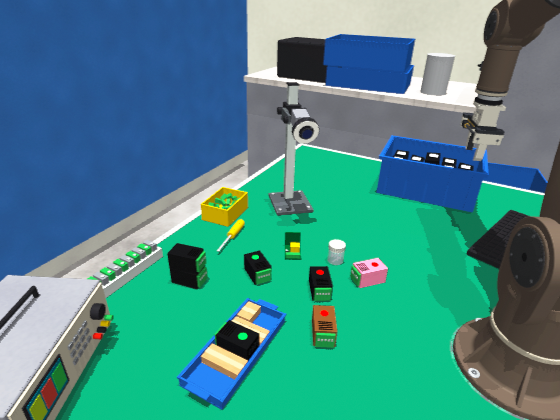

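Scene picture (800x600): the red-dot meter is at (374,341), green-dot at (419,388), jar at (313,358), tray at (497,335) and stand at (210,400). In the side view, the red one is at (320,283), green at (258,267), jar at (337,252) and tray at (235,350). Next I fit poses to the masks.

```bash
cat >h.py <<'E'
from cell import robot
import cv2,numpy as np
from scipy.optimize import minimize
from scipy.spatial.transform import Rotation as Ro
np.set_printoptions(precision=3,suppress=True)
def cam(n,st=None):
    c=robot.calibration(n);K=np.array(c["intrinsics"])
    if n=="wrist":
        st=st or robot.state();T=np.array(c["tool_from_camera"])
        R=Ro.from_rotvec(st["tool_rot"]).as_matrix();Rwc=R@T[:3,:3];p=R@T[:3,3]+st["eef_pos"]
        return K,Rwc.T,-Rwc.T@p
    return K,np.array(c["R"]),np.array(c["t"])
def proj(C,P):
    K,R,t=C;q=(np.atleast_2d(P)@R.T+t)@K.T;return q[:,:2]/q[:,2:]
def ray(C,uv,z):
    K,R,t=C;d=R.T@np.linalg.solve(K,[uv[0],uv[1],1]);o=-R.T@t;return o+d*(z-o[2])/d[2]
def box(L,W,H,z0=0):
    return np.array([[sx*L/2,sy*W/2,z] for sx in(-1,1) for sy in(-1,1) for z in(z0,z0+H)])
def cyl(r,H): 
    a=np.linspace(0,6.283,24);return np.array([[r*np.cos(t),r*np.sin(t),z] for t in a for z in(0,H)])
def pose(P,x,y,yaw,z=0):
    return P@Ro.from_euler("z",yaw).as_matrix().T+[x,y,z]
def hull(C,P,s=4):
    m=np.zeros((420*1,560*1),np.uint8);h=cv2.convexHull(np.float32(proj(C,P)))
    cv2.fillConvexPoly(m,np.round(h*16).astype(np.int32),255,cv2.LINE_AA,4);return m/255.
def fit(views,P,x0,yaws,z=0,free_yaw=True):
    # views: list of (C,mask)
    def cost(p,yaw=None):
        yw=p[2]/50 if yaw is None else yaw
        s=0
        for C,m in views:
            h=hull(C,pose(P,p[0],p[1],yw,z));s+=1-np.minimum(h,m).sum()/np.maximum(h,m).sum()
        return s/len(views)
    best=None
    for y in yaws:
        i=np.array([[x0[0],x0[1],y*50],[x0[0]+8,x0[1],y*50],[x0[0],x0[1]+8,y*50],[x0[0],x0[1],y*50+8]])
        r=minimize(cost,i[0],method="Nelder-Mead",options=dict(initial_simplex=i,xatol=.05,fatol=1e-5))
        if best is None or r.fun<best.fun:best=r
    return np.array([best.x[0],best.x[1],best.x[2]/50]),best.fun
E
python3 - <<'E'
from h import *
import pickle
D={}
for n in("scene","side"):
    robot.get_image(n)
    for t in("failed","jar","tray","stand","carton_s","lens"):
        r=robot.masks_of(t,n);D[n,t]=r
        print(n,t,[(round(d["p"],2),np.round(d["point"]).tolist(),int(d["mask"].sum())) for d in r])
pickle.dump(D,open("D.pkl","wb"))
E
```

```text
scene failed [(0.87, [240.0, 266.0], 539), (0.74, [219.0, 289.0], 518), (0.59, [227.0, 218.0], 574)]
scene jar [(0.88, [249.0, 222.0], 319)]
scene tray [(0.7, [285.0, 141.0], 8296), (0.63, [243.0, 354.0], 1277)]
scene stand [(0.85, [284.0, 141.0], 8580)]
scene carton_s [(0.6, [238.0, 338.0], 231), (0.43, [230.0, 367.0], 123), (0.41, [281.0, 241.0], 439)]
scene lens [(0.68, [216.0, 169.0], 1435), (0.18, [282.0, 355.0], 866)]
side failed [(0.91, [274.0, 369.0], 810), (0.82, [327.0, 324.0], 991), (0.64, [282.0, 322.0], 712)]
side jar [(0.79, [251.0, 336.0], 328)]
side tray [(0.62, [375.0, 220.0], 2757)]
side stand [(0.91, [141.0, 293.0], 2815)]
side carton_s [(0.83, [360.0, 224.0], 910), (0.69, [314.0, 251.0], 303), (0.64, [329.0, 254.0], 249), (0.31, [338.0, 237.0], 1166)]
side lens [(0.95, [128.0, 304.0], 757)]
```

```bash
python3 - <<'E'
from h import *
import pickle
D=pickle.load(open("D.pkl","rb"))
C={n:cam(n) for n in("scene","side")}
for n in C:
    robot.get_image(n);D[n,"passed"]=robot.masks_of("passed",n)
    print(n,[(round(d["p"],2),d["point"],d["mask"].sum()) for d in D[n,"passed"]])
def near(n,t,rc): return min(D[n,t],key=lambda d:np.hypot(*(np.array(d["point"])-rc)))["mask"]
M=box(82,48,48);ys=np.arange(-1.5,1.6,.5)
for nm,t,a,b in(("failed","failed",(240,262),(283,320)),("passed","passed",(271,293),(267,258)),("jar","jar",(249,220),(251,336))):
    V=[(C["scene"],near("scene",t,a)),(C["side"],near("side",t,b))]
    x0=ray(C["scene"],(a[1],a[0]),24)
    print(nm,x0,ray(C["side"],(b[1],b[0]),24))
    P=cyl(22,74) if nm=="jar" else M
    for v in(V,V[:1],V[1:]):print(fit(v,P,x0[:2],[0] if nm=="jar" else ys))
# tray: blue mask
ims={n:robot.get_image(n).astype(int) for n in C}
for n,ctr in(("scene",(348,235)),("side",(235,350))):
    im=ims[n];b=((im[...,2]>1.6*im[...,1])&(im[...,2]>60)).astype(np.uint8)
    k,l,s,c=cv2.connectedComponentsWithStats(b)
    for i in range(1,k):
        if s[i,4]>60 and np.hypot(*(c[i]-ctr))<70:
            h=cv2.convexHull(np.argwhere(l==i)[:,::-1].astype(np.int32));r=cv2.minAreaRect(h);q=cv2.approxPolyDP(h,3,True)[:,0]
            print(n,s[i],q.tolist());print(np.array([ray(C[n],u,26) for u in q])[:,:2].tolist())
# axle/lens/stand
for n in C:
    for t in("lens","stand"):
        m=D[n,t][0]["mask"];ii=np.argwhere(m);print(n,t,ii.min(0),ii.max(0))
l1=D["scene","lens"][0]["point"];l2=D["side","lens"][0]["point"]
P=[C[n][0]@np.c_[C[n][1],C[n][2]] for n in C]
X=cv2.triangulatePoints(P[0],P[1],np.float64(l1[::-1]),np.float64(l2[::-1]));print("head~",(X[:3]/X[3]).T)
a=cv2.imread("pics/side0.png")[70:220,220:400];cv2.imwrite("pics/st.png",np.vstack([cv2.resize(a,None,fx=3.3,fy=3.3)]))
a=cv2.imread("pics/scene0.png")[180:400,100:220];cv2.imwrite("pics/st2.png",cv2.resize(a,None,fx=2.7,fy=2.7))
E
```

```text
scene [(0.91, [271.8, 293.5], np.int64(590))]
side [(0.79, [266.7, 259.8], np.int64(680))]
failed [452.321  -4.645  24.   ] [444.949  -2.922  24.   ]
(array([446.757,  -6.315,   2.095]), np.float64(0.1852479525319916))
(array([446.053,  -1.715,   2.308]), np.float64(0.17012634557122652))
(array([446.816,  -7.533,  -1.09 ]), np.float64(0.14633949968268412))
passed [613.943  23.133  24.   ] [613.304  21.646  24.   ]
(array([617.907,  22.569,   2.55 ]), np.float64(0.16047171741738908))
(array([616.839,  23.749,   2.565]), np.float64(0.12601837305596597))
(array([617.535,  19.026,  -0.733]), np.float64(0.15500845464808444))
jar [ 443.658 -135.095   24.   ] [ 460.459 -153.315   24.   ]
(array([ 457.054, -142.099,   -0.124]), np.float64(0.33925235365100376))
(array([ 455.659, -141.859,   -0.213]), np.float64(0.31497962730194606))
(array([ 458.536, -145.655,    0.024]), np.float64(0.3565460895788778))
scene [ 306  215   86   43 1148] [[391, 232], [388, 238], [324, 257], [311, 245], [306, 233], [371, 215], [381, 219]]
[[573.7801258052559, 381.9000434402078], [595.376582811176, 355.39129400112904], [597.1462554643346, 130.62792725086877], [533.6362217198282, 120.89910784289827], [475.3214539676103, 133.45472467678053], [471.69323925004585, 375.04475055251373], [503.3400763945165, 392.7481434931633]]
side [ 177  298  109  111 2895] [[285, 314], [222, 408], [180, 385], [180, 373], [247, 298], [277, 306]]
[[470.48481807531897, 138.27741651252745], [460.66821842476503, 393.2770914556238], [554.5018576441082, 395.14702034563993], [571.7478407182198, 375.4750748205062], [573.1015956713159, 137.91072956343032], [498.4823125594365, 125.17120060924594]]
scene lens [196 140] [238 194]
scene stand [197 103] [388 198]
side lens [108 291] [143 318]
side stand [ 82 269] [214 319]
head~ [[ 642.861 -293.337  316.95 ]]
```

View pics/st2.png

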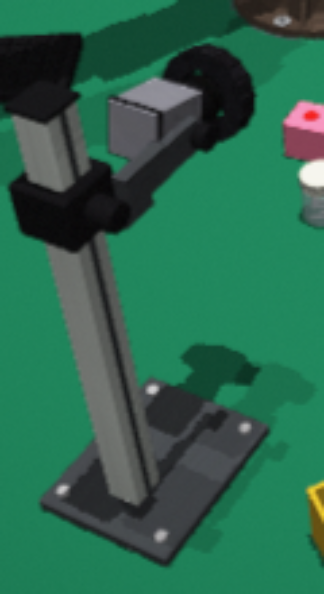

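View pics/st.png

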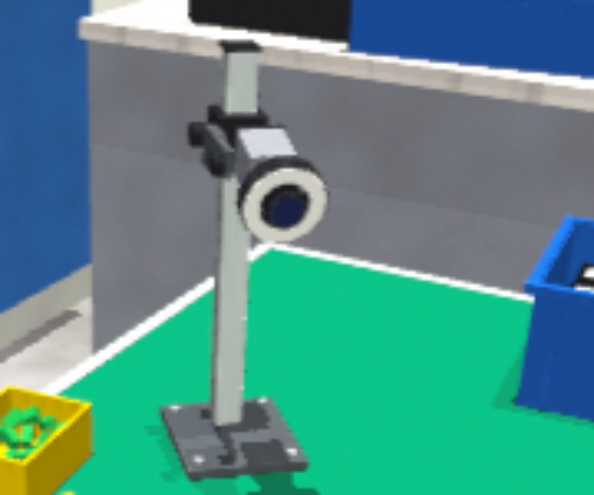

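The column is around (60,110)–(130,495) in the scene crop, and the ring centre is at (285,203) in the side crop. I move over the work area for a wrist look.

Emit:
move_arm([
  [[100,0.3,-0.3,-0.3,0],[100,0.6,-0.65,-0.25,0],[100,0.6,-0.65,-0.25,0],[100,0.6,-0.65,-0.2,0],[100,0.6,-0.65,-0.2,0]],
])

```text
clock: 1.78
eef_pos: [293.5, -377.7, 299.3]
tool_rot: [3.103, 0.489, 0.001]
ft_force: [1.5, -0.1, -0.7]
grip_width: 1.0
grasp_force: 0.0
```

Emit:
move_arm([
  [[100,0.6,-0.65,-0.1,0],[100,0.6,-0.65,-0.1,0],[100,0.6,-0.65,-0.1,0],[100,0.6,-0.65,0,0],[100,0.6,-0.65,0,0]],
])

```text
clock: 2.4
eef_pos: [404.7, -136.8, 317.2]
tool_rot: [3.103, 0.489, 0.001]
ft_force: [0.9, -0.6, -0.2]
grip_width: 0.999
grasp_force: 0.0
```

Emit:
move_arm([
  [[100,0.6,-0.65,0,0],[100,0.6,-0.65,0,0],[100,0.5,-0.55,0,0],[100,0.35,-0.4,0,0],[100,0,0,0,0]],
])

```text
clock: 3.02
eef_pos: [480.1, 30.6, 316.7]
tool_rot: [-3.101, -0.496, -0.001]
ft_force: [-0.1, 0.0, 0.1]
grip_width: 1.001
grasp_force: 0.0
```

```bash
python3 - <<'E'
from h import *
import pickle
s=robot.state();print(s["clock"],s["eef_pos"],s["tool_rot"],s["joints"])
im=robot.get_image("wrist");cv2.imwrite("pics/w1.png",cv2.resize(im[...,::-1],(800,600)))
W={"st":s,"im":im}
for t in("passed","jar","tray"):
    W[t]=robot.masks_of(t,"wrist");print(t,[(round(d["p"],2),d["point"],d["mask"].sum()) for d in W[t]])
pickle.dump(W,open("W1.pkl","wb"))
E
```

```text
3.025 [480.141  30.598 316.732] [-3.101 -0.496 -0.001] [ 0.261  0.174 -0.505  1.735  0.087  1.255 -1.519]
passed [(0.74, [79.2, 314.6], np.int64(2809))]
jar [(0.86, [222.9, 390.4], np.int64(1097)), (0.21, [204.7, 293.1], np.int64(2349)), (0.17, [91.6, 555.4], np.int64(389))]
tray [(0.87, [83.2, 71.4], np.int64(8456)), (0.29, [91.3, 201.1], np.int64(1065))]
```

View pics/w1.png

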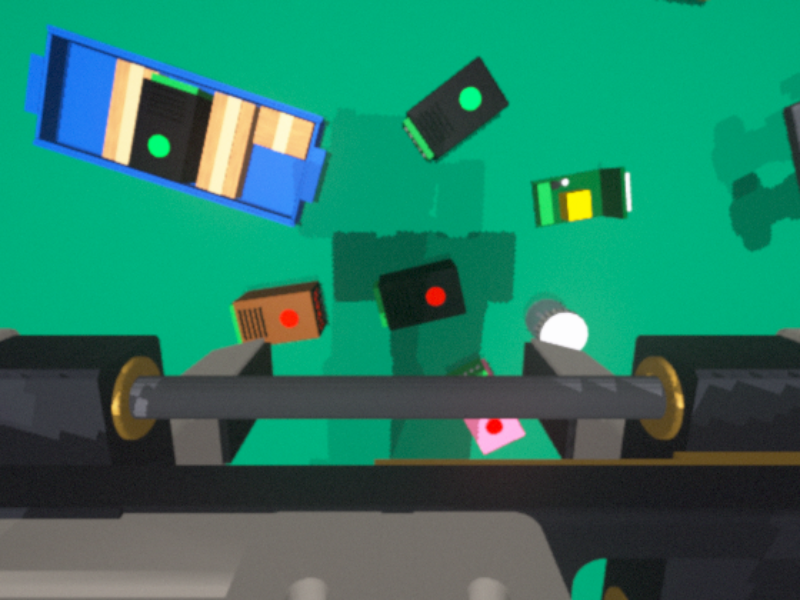

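The wrist view (800x600) shows the green-dot meter at (456,108), red-dot at (420,295), jar cap at (564,333) and brown decoy at (283,315). The tray rim corners are near (52,27), (325,117), (296,223) and (37,143).

```bash
python3 - <<'E'
from h import *
import pickle
from scipy.optimize import least_squares
W=pickle.load(open("W1.pkl","rb"));st=W["st"];C=cam("wrist",st)
K,R,t=C
co=np.array([[52,27],[325,117],[296,223],[37,143]])*.7
X=np.array([ray(C,u,26) for u in co]);print(X[:,:2])
# local corners order: +y end first; image top = +x
L=np.array([[50,124,26],[50,-124,26],[-50,-124,26],[-50,124,26]])
f=lambda p:(proj(C,pose(L,p[0],p[1],p[2]))-co).ravel()
r=least_squares(f,[522,255,0]);print("tray",r.x,r.fun);p=r.x
print("meter_place",pose(np.array([[0,92,4]]),*p),"jar bay",pose(np.array([[-17.5,-92,4.]]),*p))
im=W["im"].astype(int)
ys=np.arange(-1.5,1.6,.5)
dark=(im.max(-1)<75)
M=box(82,48,48)
m=W["passed"][0]["mask"];print("passed",fit([(C,m)],M,(617,22),[2.55,2.3]))
hsv=cv2.cvtColor(W["im"],cv2.COLOR_RGB2HSV)
def dot(cx,cy,lo,hi,z=48.5):
    b=cv2.inRange(hsv,(lo,150,150),(hi,255,255));b2=np.zeros_like(b);b2[cy-12:cy+12,cx-12:cx+12]=b[cy-12:cy+12,cx-12:cx+12]
    q=np.argwhere(b2);return ray(C,q.mean(0)[::-1],z),len(q)
print("dots: passed",dot(329,69,50,75),"failed",dot(304,207,0,8),"packed",dot(111,102,50,75))
cap=(W["im"].min(-1)>150).astype(np.uint8);cap[:, :365]=0;cap[:,425:]=0;cap[:210]=0;cap[255:]=0
q=np.argwhere(cap);print("jar cap",ray(C,q.mean(0)[::-1],74),len(q))
print("jar",fit([(C,W["jar"][0]["mask"])],cyl(22,74),(457,-142),[0]))
# failed: manual top corners
cf=np.array([[376,277],[453,261],[465,312],[389,329]])*.7
print("failed top corners",np.array([ray(C,u,48) for u in cf])[:,:2])
cp=np.array([[404,120],[480,57],[508,104],[434,160]])*.7
print("passed",np.array([ray(C,u,48) for u in cp])[:,:2])
E
```

```text
[[573.165 378.52 ]
 [576.693 131.635]
 [475.886 131.736]
 [471.851 378.413]]
tray [524.401 254.982   0.014] [-0.971  0.086 -0.16   0.447  1.048  0.17   0.184 -0.609]
meter_place [[523.135 346.974   4.   ]] jar bay [[508.168 162.75    4.   ]]
passed (array([615.624,  23.882,   2.52 ]), np.float64(0.06952849849385279))
dots: passed (array([628.092,  13.576,  48.5  ]), 57) failed (array([454.344, -15.869,  48.5  ]), 144) packed (array([506.828, 260.351,  48.5  ]), 197)
jar cap [ 465.809 -134.604   74.   ] 682
jar (array([ 463.46 , -134.142,   -0.432]), np.float64(0.2927204266542589))
failed top corners [[454.025  42.98 ]
 [491.027 -20.719]
 [448.083 -48.516]
 [408.975  15.502]]
passed [[594.099  61.824]
 [661.323  16.808]
 [634.337 -19.15 ]
 [570.814  26.065]]
```

Emit:
move_arm([
  [[100,0,0,0.3,0.117],[100,0,0,0.4,0.117],[100,0,0,0.4,0.117],[100,0,0,0.3,0.117],[100,0,0,0.2,0.117]],
])

```text
clock: 3.85
eef_pos: [479.2, 26.5, 220.0]
tool_rot: [2.994, -0.95, -0.001]
ft_force: [-0.2, -0.2, -0.5]
grip_width: 1.002
grasp_force: 0.0
```

Emit:
move_arm([
  [[100,0.5,-0.3,0.1,0],[100,0.64,-0.39,0.2,0],[100,0.5,-0.3,0.2,0],[100,0.28,-0.18,0.2,0],[100,0,0,0,0]],
])

```text
clock: 4.47
eef_pos: [614.5, 18.3, 177.4]
tool_rot: [2.996, -0.941, -0.003]
ft_force: [-0.2, -0.3, -0.3]
grip_width: 0.998
grasp_force: 0.0
```

```bash
cat >>h.py <<'E'
def tool(st=None):
    st=st or robot.state();R=Ro.from_rotvec(st["tool_rot"]).as_matrix()
    return st["eef_pos"],np.arctan2(R[1,0],R[0,0]),R
def go(x,y,z,psi=None,st=None):
    "print tool-frame shift in units (before any twist, and after it)"
    p,a,R=tool(st);d=(np.array([x,y,z])-p)/60
    tw=0 if psi is None else -((psi-a+np.pi)%(2*np.pi)-np.pi)/(np.pi/2)
    R2=R@Ro.from_euler("z",tw*np.pi/2).as_matrix()
    print("at",p,"psi",a,"tilt",np.degrees(np.arccos(-R[2,2])),"units before twist",R.T@d,"twist",tw,"after",R2.T@d)
E
python3 - <<'E'
from h import *
s=robot.state();print(s["clock"],s["joints"]);go(615,23.5,27,-.6)
C=cam("wrist",s);im=robot.get_image("wrist");r=robot.masks_of("passed","wrist")
print([(round(d["p"],2),d["point"],d["mask"].sum()) for d in r])
for d in r[:1]: print(fit([(C,d["mask"])],box(82,48,48),(615,23),[2.52]))
hsv=cv2.cvtColor(im,cv2.COLOR_RGB2HSV)
b=cv2.inRange(hsv,(50,150,150),(75,255,255));k,l,sx,c=cv2.connectedComponentsWithStats(b)
for i in range(1,k):
    if sx[i,4]>60:print(sx[i],ray(C,c[i],48.3))
# stand solve
from scipy.optimize import least_squares
Cs,Cd=cam("scene"),cam("side")
obs=[(Cd,(289,196),"b"),(Cd,(292,86),"t"),(Cs,(148,363),"b"),(Cs,(116.7,217),"t"),(Cd,(306.4,131.5),"l")]
def pts(p):
    x,y,a,th=p;e=np.array([np.cos(a),np.sin(a),0]);o=np.array([x,y,0.]);z=np.array([0,0,1.])
    f=-e*np.cos(th)-z*np.sin(th)
    return dict(b=o+150*e+8*z,t=o+150*e+412*z,l=o+50*e+330*z+85*f)
def f(p):
    q=pts(p);return np.concatenate([proj(C_,q[n])[0]-u for C_,u,n in obs])
r=least_squares(f,[600,-270,-.5,.35]);print("stand",r.x,r.fun,pts(r.x))
E
```

```text
4.475 [ 0.108  0.487 -0.328  1.638  0.175  1.048 -2.451]
at [614.489  18.348 177.443] psi -0.6083350593232654 tilt 0.10985278499996856 units before twist [-0.039 -0.079  2.507] twist -0.00530626356904736 after [-0.038 -0.079  2.507]
[(0.85, [198.2, 271.1], np.int64(4694)), (0.62, [306.8, 219.7], np.int64(1144))]
(array([616.665,  22.248,   2.524]), np.float64(0.06846547177171636))
[377 156  39  28 504] [578.011 -85.374  48.3  ]
[ 69 162  36  42 420] [726.588 149.107  48.3  ]
[264 177  19  20 302] [628.552  13.648  48.3  ]
[252 239  42   5 177] [586.405  44.867  48.3  ]
stand [ 645.472 -286.63    -0.857    0.165] [-1.424  1.041  0.301 -2.578  1.494 -1.648 -1.533  0.859 -0.    -0.   ] {'b': array([ 743.697, -399.996,    8.   ]), 't': array([ 743.697, -399.996,  412.   ]), 'l': array([ 623.312, -261.053,  316.014])}
```

Emit:
move_arm([
  [[100,-0.02,-0.07,0.6,0],[100,0,0,0.7,0],[100,0,0,0.6,0],[100,0,0,0.4,0],[100,0,0,0.21,0]],
])

```text
clock: 5.2
eef_pos: [614.9, 23.7, 27.9]
tool_rot: [2.998, -0.938, -0.001]
ft_force: [-0.4, 0.4, 1.0]
grip_width: 1.0
grasp_force: 0.0
```

Emit:
move_arm([
  [[100,0,0,0,0],[0,0,0,0,0],[0,0,0,0,0],[0,0,0,0,0],[0,0,0,0,0]],
])

```text
clock: 5.82
eef_pos: [615.9, 24.1, 28.4]
tool_rot: [-2.998, 0.938, -0.001]
ft_force: [0.3, -0.3, 0.6]
grip_width: 0.615
grasp_force: 0.0
```

Emit:
move_arm([
  [[0,0,0,0,0],[0,0,0,0,0],[0,0,0,0,0],[0,0,0,-0.3,0],[0,0,0,-0.5,0]],
])

```text
clock: 6.45
eef_pos: [615.0, 24.3, 76.5]
tool_rot: [2.998, -0.937, -0.003]
ft_force: [0.7, -0.1, -1.2]
grip_width: 0.519
grasp_force: 29.9
```

Emit:
move_arm([
  [[0,0,0,-0.5,-0.08],[0,0,0,-0.4,-0.08],[0,0,0,-0.2,-0.08],[0,0,0,0,-0.08],[0,0,0,0,-0.075]],
])

```text
clock: 7.08
eef_pos: [616.0, 24.2, 143.4]
tool_rot: [3.141, 0.029, 0.002]
ft_force: [0.3, -0.0, -1.4]
grip_width: 0.523
grasp_force: 29.9
```

```bash
python3 - <<'E'
from h import *
s=robot.state();print(s["clock"],s["joints"],s["grasp_force"],s["grip_width"],s["ft_force"]);go(523,347,80,.014)
E
```

```text
7.075 [ 0.202  0.548 -0.485  1.664  0.293  1.002 -1.934] 29.936842024326324 0.5225548129309057 [ 0.317 -0.018 -1.433]
at [615.95   24.232 143.429] psi 0.01842473393599792 tilt 0.06642974306660451 units before twist [-1.451 -5.407  1.055] twist 0.0028168731111221338 after [-1.475 -5.401  1.055]
```

Emit:
move_arm([
  [[0,-0.1,-0.4,0,0],[0,-0.2,-0.7,0,0],[0,-0.25,-0.9,0,0],[0,-0.25,-0.9,0,0],[0,-0.25,-0.9,0,0]],
])

```text
clock: 7.7
eef_pos: [549.0, 252.9, 143.2]
tool_rot: [-3.141, -0.022, -0.002]
ft_force: [1.1, -0.8, -2.2]
grip_width: 0.522
grasp_force: 29.9
```

Emit:
move_arm([
  [[0,-0.2,-0.8,0.1,0],[0,-0.15,-0.5,0.2,0],[0,-0.07,-0.3,0.3,0],[0,0,0,0.2,0],[0,0,0,0,0]],
])

```text
clock: 8.32
eef_pos: [523.1, 345.1, 93.5]
tool_rot: [3.14, 0.021, -0.002]
ft_force: [-0.4, 0.2, -2.7]
grip_width: 0.52
grasp_force: 29.9
```

```bash
python3 - <<'E'
from h import *
s=robot.state();print(s["clock"],s["joints"],s["grasp_force"],s["ft_force"]);go(523,347,31,.014)
C=cam("wrist",s);im=robot.get_image("wrist");cv2.imwrite("pics/w2.png",im[...,::-1])
a=robot.get_image("side")[240:420,140:330];a=cv2.resize(a,None,fx=2.3,fy=2.3)
w=cv2.resize(im,(560,420));
h=max(a.shape[0],420);cv=np.zeros((h,a.shape[1]+360,3),np.uint8);cv[:a.shape[0],:a.shape[1]]=a;cv[:420,a.shape[1]:]=w[:,100:460]
cv2.imwrite("pics/c2.png",cv[...,::-1]);print(cv.shape)
E
```

```text
8.325 [-0.346  0.622 -0.487  1.679  0.348  0.929 -2.525] 29.93794620037079 [-0.434  0.205 -2.747]
at [523.107 345.081  93.501] psi 0.013343009690694822 tilt 0.12812941132245328 units before twist [-0.    -0.034  1.042] twist -0.00041825302115745247 after [-0.    -0.034  1.042]
(420, 797, 3)
```

View pics/c2.png

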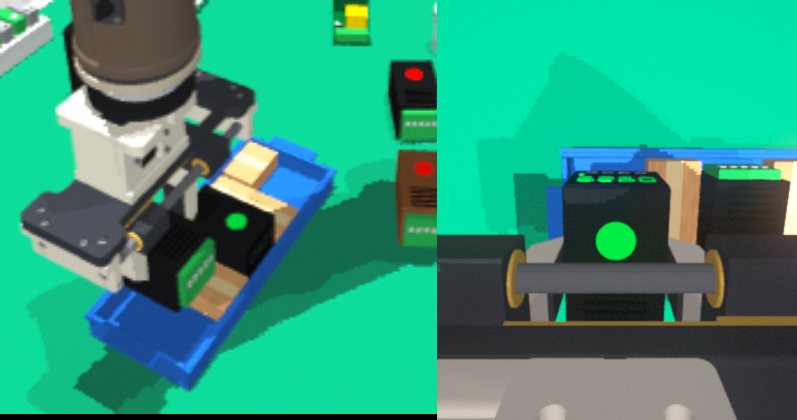

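```bash
python3 - <<'E'
from h import *
s=robot.state();C=cam("wrist",s);im=cv2.imread("pics/w2.png")[...,::-1]
print("corner+x+y",ray(C,(225,148),26),"carton edge top z24",ray(C,(310,160),24))
print(proj(C,pose(np.array([[50,124,26],[50,-124,26],[46,120,26],[46,64,24]]),524.4,255,.014)))
b=cv2.inRange(cv2.cvtColor(im,cv2.COLOR_RGB2HSV),(50,150,150),(75,255,255));k,l,sx,c=cv2.connectedComponentsWithStats(b)
for i in range(1,k):
    if sx[i,4]>200:print(sx[i],ray(C,c[i],s["eef_pos"][2]-27+48.3))
E
```

```text
corner+x+y [575.574 382.404  26.   ] carton edge top z24 [567.923 323.322  24.   ]
[[229.045 152.333]
 [587.734 151.921]
 [235.025 158.158]
 [315.341 157.802]]
[381 169  63  11 644] [571.489 289.136 115.918]
[ 259  222   40   38 1213] [540.914 345.294 115.918]
```

Emit:
move_arm([
  [[0,0,-0.07,0.2,0],[0,0,0,0.2,0],[0,0,0,0.1,0],[0,0,0,0.05,0],[0,0,0,0,0]],
])

```text
clock: 9.05
eef_pos: [522.9, 351.0, 60.9]
tool_rot: [3.141, 0.022, -0.0]
ft_force: [-1.3, 0.4, -1.8]
grip_width: 0.522
grasp_force: 29.9
```

```bash
python3 - <<'E'
from h import *
s=robot.state();print(s["clock"]);go(523,349,31,.014);C=cam("wrist",s);im=robot.get_image("wrist")
a=im[120:340,150:450];cv2.imwrite("pics/c3.png",cv2.resize(a[...,::-1],(798,585),interpolation=cv2.INTER_CUBIC))
z0=s["eef_pos"][2]-27
print("meter bottom front corners px",proj(C,[[566,325,z0],[566,373,z0],[566,325,z0+48],[566,373,z0+48]]))
E
```

```text
9.05
at [522.85  350.955  60.906] psi 0.014278284354257539 tilt 0.019668864186109074 units before twist [0.002 0.033 0.498] twist 0.00017716132226099397 after [0.002 0.033 0.498]
meter bottom front corners px [[324.239 169.14 ]
 [240.174 167.892]
 [339.875 183.353]
 [227.421 181.701]]
```

View pics/c3.png

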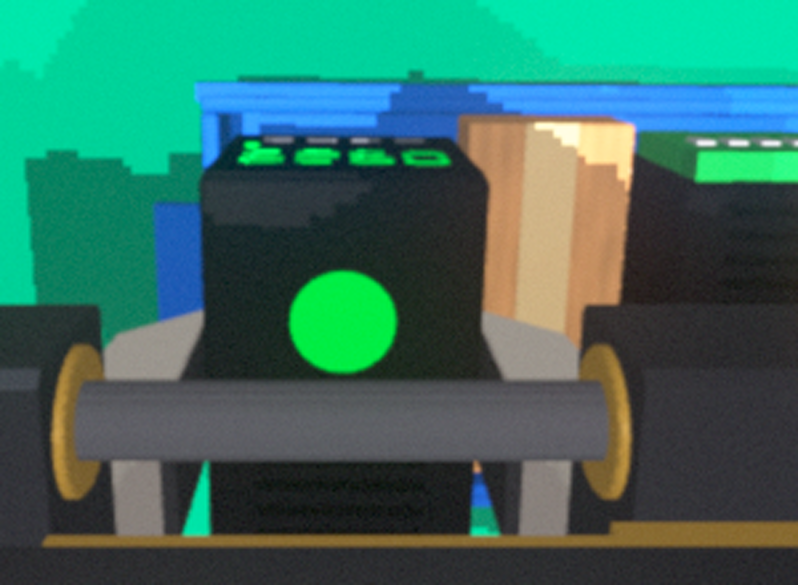

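```bash
python3 - <<'E'
from h import *
s=robot.state();C=cam("wrist",s)
for n,u,z in(("outer",(224,150.5),26),("inner",(232.7,160.6),26),("carton",(323,164.5),24),("meter botL",(242,171.5),34),("meter botR",(321.5,171.5),34),("topL",(226.5,187),82),("topR",(333,187),82)):print(n,ray(C,u,z))
im=robot.get_image("wrist")
b=cv2.inRange(cv2.cvtColor(im,cv2.COLOR_RGB2HSV),(50,150,150),(75,255,255));k,l,sx,c=cv2.connectedComponentsWithStats(b)
for i in range(1,k):
    if sx[i,4]>400:print(sx[i],ray(C,c[i],s["eef_pos"][2]-27+48.3))
E
```

```text
outer [575.18 383.47  26.  ]
inner [569.349 378.468  26.   ]
carton [567.624 324.56   24.   ]
meter botL [564.036 372.158  34.   ]
meter botR [564.714 326.628  34.   ]
topL [563.761 373.618  82.   ]
topR [564.443 327.954  82.   ]
[411 177  74  12 852] [567.22  279.343  82.471]
[ 259  222   40   38 1211] [539.953 350.996  82.471]
```

Emit:
move_arm([
  [[0,0,0,0.15,0],[0,0,0,0.12,0],[0,0,0,0.1,0],[0,0,0,0.07,0],[0,0,0,0,0]],
])

```text
clock: 9.78
eef_pos: [522.7, 350.9, 34.3]
tool_rot: [3.141, 0.022, -0.001]
ft_force: [-0.1, -0.0, -2.6]
grip_width: 0.522
grasp_force: 29.9
```

Emit:
move_arm([
  [[0,0,0,0.03,0],[0,0,0,0,0]],
])

```text
clock: 10.02
eef_pos: [522.9, 351.1, 33.0]
tool_rot: [-3.141, -0.022, -0.0]
ft_force: [-0.2, 0.3, -2.3]
grip_width: 0.522
grasp_force: 29.9
```

Emit:
move_arm([
  [[0,0,0,0.012,0],[0,0,0,0,0]],
])

```text
clock: 10.28
eef_pos: [522.9, 351.0, 32.2]
tool_rot: [-3.141, -0.022, -0.0]
ft_force: [-0.1, 0.5, -1.7]
grip_width: 0.519
grasp_force: 29.9
```

Emit:
move_arm([
  [[0,0,0,0.01,0],[0,0,0,0,0]],
])

```text
clock: 10.52
eef_pos: [523.0, 351.0, 32.2]
tool_rot: [3.141, 0.022, 0.001]
ft_force: [-2.1, -0.9, 4.8]
grip_width: 0.522
grasp_force: 29.9
```

Emit:
move_arm([
  [[75,0,0,0,0],[75,0,0,0,0],[75,0,0,0,0],[75,0,0,-0.2,0],[75,0,0,-0.5,0]],
])

```text
clock: 11.15
eef_pos: [522.2, 350.4, 73.4]
tool_rot: [3.14, 0.023, -0.003]
ft_force: [-0.4, 0.9, 0.2]
grip_width: 0.749
grasp_force: 0.0
```

Emit:
move_arm([
  [[75,-0.3,0.3,-0.7,-0.05],[75,-0.3,0.4,-0.7,-0.1],[75,0,0,-0.7,-0.11],[75,0,0,-0.4,-0.11],[75,0,0,0,-0.11]],
])

```text
clock: 11.78
eef_pos: [490.3, 308.1, 227.0]
tool_rot: [-2.909, -1.185, -0.008]
ft_force: [-1.1, -0.5, -1.0]
grip_width: 0.752
grasp_force: 0.0
```

```bash
python3 - <<'E'
from h import *
import pickle
s=robot.state();print(s["clock"],s["joints"],s["grip_width"]);go(465,-134,200,1.57)
C=cam("wrist",s);im=robot.get_image("wrist");cv2.imwrite("pics/w4.png",im[...,::-1]);pickle.dump((s,im),open("w4.pkl","wb"))
cv2.imwrite("pics/w4b.png",cv2.resize(im[...,::-1],(800,600)))
E
```

```text
11.775 [-0.13   0.463 -0.748  1.647  0.339  1.161 -1.758] 0.752240489998903
at [490.327 308.107 226.989] psi 0.7737149688875727 tilt 0.28519308992372444 units before twist [-5.453  4.975  0.43 ] twist -0.506930795246506 after [-7.37  -0.418  0.43 ]
```

View pics/w4b.png

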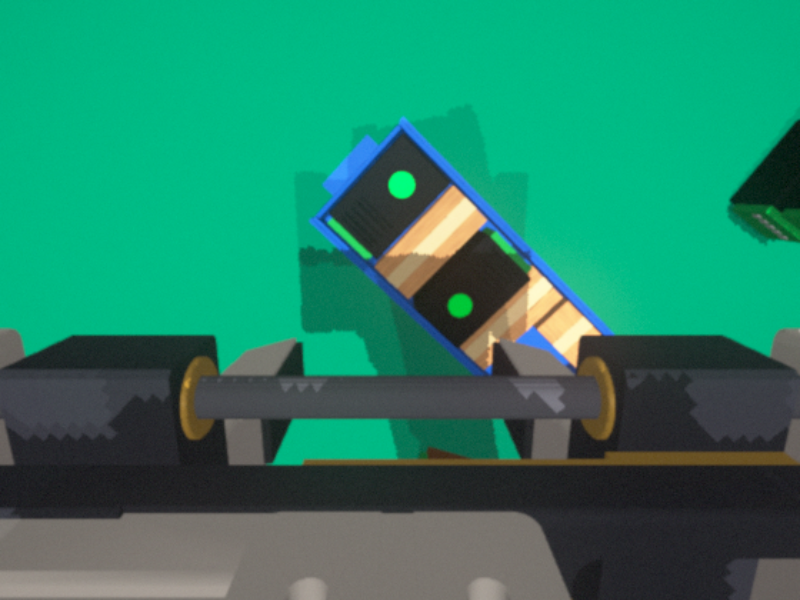

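The green-dot meter lies flat in its place, seen at (390,190). On to the jar.

Emit:
move_arm([
  [[75,-0.46,0.48,0,-0.1],[75,-0.53,0.4,0,-0.1],[75,-0.59,0.31,0,-0.1],[75,-0.63,0.2,0,-0.1],[75,-0.65,0.1,0,-0.1]],
])

```text
clock: 12.45
eef_pos: [487.4, 107.1, 223.9]
tool_rot: [2.238, 2.205, -0.0]
ft_force: [1.2, 0.5, 1.1]
grip_width: 0.751
grasp_force: 0.0
```

Emit:
move_arm([
  [[75,-0.7,-0.1,0,0],[75,-0.7,-0.1,0,0],[75,-0.6,-0.1,0,0],[75,-0.4,0,0,0],[75,0,0,0,0]],
])

```text
clock: 13.08
eef_pos: [466.9, -37.3, 223.7]
tool_rot: [2.247, 2.195, -0.001]
ft_force: [1.1, -0.0, -0.3]
grip_width: 0.749
grasp_force: 0.0
```

```bash
python3 - <<'E'
from h import *
s=robot.state();print(s["clock"],s["joints"],s["grip_width"]);go(465,-136,27,1.57)
for n in("scene","side"):
    C=cam(n);im=robot.get_image(n);r=robot.masks_of("jar",n)
    print(n,[(round(d["p"],2),d["point"]) for d in r])
    g=(cv2.imread(f"pics/{n}0.png").min(-1)>125).astype(np.uint8)
    d=max(r,key=lambda d:d["p"]) if r else None
    if d:
        m=g*cv2.dilate(d["mask"].astype(np.uint8),np.ones((3,3)));k,l,sx,c=cv2.connectedComponentsWithStats(m)
        i=1+np.argmax(sx[1:,4]);print(sx[i],"cap centre (mid z 68)",ray(C,c[i],67))
W=robot.get_image("wrist");C=cam("wrist",s);cv2.imwrite("pics/w5.png",W[...,::-1])
for t in("failed","jar","board"):
    for d in robot.masks_of(t,"wrist"):print(t,d["p"],d["point"],d["mask"].sum(),ray(C,d["point"][::-1],30))
E
```

```text
13.075 [ 0.739  0.329 -0.963  1.888  0.306  1.081 -0.368] 0.7488286456893659
at [466.947 -37.288 223.669] psi 1.547529445755665 tilt 0.05625591007987273 units before twist [-1.643  0.007  3.279] twist -0.01430519912800199 after [-1.642 -0.03   3.279]
scene [(0.7, [249.4, 223.1])]
[211 239  16  11 135] cap centre (mid z 68) [ 469.991 -145.766   67.   ]
side [(0.62, [252.0, 336.0])]
[329 239  17  24 279] cap centre (mid z 68) [ 444.913 -104.863   67.   ]
failed 0.87 [162.5, 255.2] 3801 [443.347  -8.346  30.   ]
failed 0.78 [33.2, 193.5] 4442 [387.628 119.79   30.   ]
failed 0.65 [233.1, 188.1] 1360 [363.415 -86.918  30.   ]
jar 0.65 [296.5, 272.7] 519 [ 457.996 -169.4     30.   ]
board 0.74 [231.6, 366.3] 743 [567.038 -89.708  30.   ]
board 0.55 [161.1, 259.5] 3745 [448.055  -6.945  30.   ]
board 0.25 [296.1, 273.5] 653 [ 458.973 -168.888   30.   ]
```

```bash
python3 - <<'E'
from h import *
s=robot.state();C=cam("wrist",s);im=cv2.imread("pics/w5.png")
g=((im.min(-1)>140)).astype(np.uint8);g[:240]=0;g[:,:200]=0;g[:,350:]=0
k,l,sx,c=cv2.connectedComponentsWithStats(g)
for i in range(1,k):
    if sx[i,4]>80:
        print(sx[i],c[i]);q=np.argwhere(l==i);top=q[q[:,0].argmin()];lf=q[q[:,1].argmin()];rt=q[q[:,1].argmax()]
        print([ray(C,p[::-1],74)[:2] for p in(top,lf,rt)])
print("pred cap px",proj(C,[[465.8,-134.6,74],[465.8,-112,74],[443,-134.6,74],[488,-134.6,74]]))
Cd=cam("side")
for v in(243,245,247): print("side",ray(Cd,(337.5,v),67))
Cs=cam("scene");print("scene",ray(Cs,(218.5,243),70),[proj(Cs,[[465.8,-134.6,z]]) for z in (0,74)],[proj(Cd,[[465.8,-134.6,z]]) for z in (0,74)])
for d in robot.masks_of("failed","wrist")[:1]:print(fit([(C,d["mask"])],box(82,48,48),(448,-4),[2.1]))
E
```

```text
[251 293  41  16 500] [271.048 299.286]
[array([ 438.889, -137.207]), array([ 437.797, -138.351]), array([ 479.84, -137.84])]
[210 405  14  15 164] [216.348 412.713]
[array([ 393.291, -279.855]), array([ 384.894, -283.975]), array([ 399.512, -292.771])]
[332 405  14  15 157] [338.892 412.726]
[array([ 536.992, -282.074]), array([ 526.708, -287.587]), array([ 541.778, -286.398])]
pred cap px [[277.584 290.388]
 [277.239 270.489]
 [255.834 290.693]
 [298.773 290.09 ]]
side [ 452.354 -132.173   67.   ]
side [ 448.883 -123.176   67.   ]
side [ 445.466 -114.321   67.   ]
scene [ 470.333 -145.254   70.   ] [array([[222.951, 259.667]]), array([[221.511, 240.074]])] [array([[330.998, 260.653]]), array([[333.477, 239.03 ]])]
(array([445.395,  -2.797,   2.119]), np.float64(0.06368337949121339))
```

```bash
python3 - <<'E'
from h import *
import pickle
D=pickle.load(open("D.pkl","rb"));Cs,Cd=cam("scene"),cam("side")
a=[d for d in D["scene","failed"] if abs(d["point"][1]-218)<5][0]["mask"];b=[d for d in D["side","failed"] if abs(d["point"][1]-369)<5][0]["mask"]
p,f=fit([(Cs,a),(Cd,b)],box(82,48,48),(375,-90),np.arange(0,3.1,.5));print(p,f)
print(pose(box(82,48,0),*p)[::2,:2])
j=[(Cs,D["scene","jar"][0]["mask"]),(Cd,D["side","jar"][0]["mask"])]
for C,m in j:
    q=np.argwhere(m);print(q.min(0),q.max(0),proj(C,[[458,-140,0],[458,-140,74]]))
E
```

```text
[ 351.008 -106.266    4.175] 0.15795269961531638
[[ 351.361  -58.759]
 [ 392.604  -83.315]
 [ 309.412 -129.218]
 [ 350.656 -153.773]]
[240 211] [263 227] [[220.383 258.528]
 [218.862 238.957]]
[241 328] [264 344] [[334.269 260.511]
 [336.858 238.901]]
```

Emit:
move_arm([
  [[75,-0.5,-0.05,0.1,0],[75,-0.7,-0.06,0.2,0],[75,-0.5,0,0.4,0],[75,0,0,0.6,0],[75,0,0,0.6,0]],
])

```text
clock: 14.15
eef_pos: [459.0, -137.6, 108.6]
tool_rot: [2.242, 2.201, 0.001]
ft_force: [0.4, -0.6, 0.2]
grip_width: 0.75
grasp_force: 0.0
```

Emit:
move_arm([
  [[75,0,0,0.5,0],[75,0,0,0.45,0],[75,0,0,0.3,0],[75,0,0,0.1,0],[75,0,0,0,0]],
])

```text
clock: 14.78
eef_pos: [459.1, -137.1, 28.8]
tool_rot: [2.24, 2.202, 0.0]
ft_force: [-0.2, 1.0, 0.1]
grip_width: 0.752
grasp_force: 0.0
```

Emit:
move_arm([
  [[75,-0.03,0,0,0],[0,0,0,0,0],[0,0,0,0,0],[0,0,0,0,0],[0,0,0,0,0]],
])

```text
clock: 15.4
eef_pos: [458.8, -139.0, 28.7]
tool_rot: [2.24, 2.202, -0.0]
ft_force: [-0.9, -0.4, 3.1]
grip_width: 0.48
grasp_force: 30.0
```

Emit:
move_arm([
  [[0,0,0,0,0],[0,0,0,0,0],[0,0,0,-0.2,0],[0,0,0,-0.4,0],[0,0,0,-0.5,0]],
])

```text
clock: 16.02
eef_pos: [458.5, -138.6, 95.4]
tool_rot: [-2.239, -2.202, 0.0]
ft_force: [0.7, -0.3, -1.1]
grip_width: 0.483
grasp_force: 30.0
```

Emit:
move_arm([
  [[0,0.3,0.06,-0.6,0],[0,0.7,0.12,-0.4,0],[0,0.9,0.16,-0.1,0],[0,0.9,0.16,0,0],[0,0.7,0.12,0,0]],
])

```text
clock: 16.65
eef_pos: [499.7, 72.9, 161.5]
tool_rot: [2.239, 2.204, 0.002]
ft_force: [0.1, -1.2, -1.3]
grip_width: 0.481
grasp_force: 30.0
```

Emit:
move_arm([
  [[0,0.4,0.1,0,0],[0,0.1,0.02,0,0],[0,0,0,0,0]],
])

```text
clock: 17.02
eef_pos: [507.1, 99.9, 160.7]
tool_rot: [-2.24, -2.203, 0.001]
ft_force: [-0.3, 0.3, -2.4]
grip_width: 0.486
grasp_force: 30.0
```

```bash
python3 - <<'E'
from h import *
import pickle
s=robot.state();print(s["clock"],s["joints"]);go(508,166,140)
C=cam("wrist",s);im=robot.get_image("wrist");cv2.imwrite("pics/w6.png",im[...,::-1]);pickle.dump(s,open("s6.pkl","wb"))
print("bay px",proj(C,pose(np.array([[-46,-120,26],[11,-120,24],[11,-64,24],[-46,-64,24.],[-50,-124,26],[50,-124,26]]),524,257,.014)))
cv2.imwrite("pics/w6b.png",cv2.resize(im[...,::-1],(800,600),interpolation=cv2.INTER_CUBIC))
E
```

```text
17.025 [ 0.353  0.478 -0.883  1.866  0.436  1.003 -0.734]
at [507.126  99.876 160.671] psi 1.5539595110815148 tilt 0.02719101752086179 units before twist [ 1.102 -0.004  0.344] twist 0 after [ 1.102 -0.004  0.344]
bay px [[246.348 161.052]
 [309.539 158.909]
 [309.135  93.441]
 [243.046  95.559]
 [242.161 165.642]
 [353.123 162.277]]
```

View pics/w6b.png

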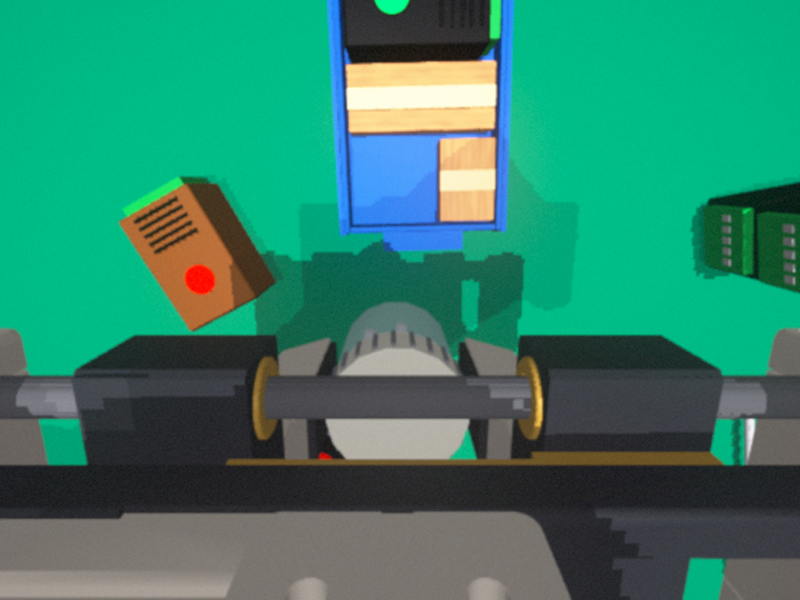

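```bash
python3 - <<'E'
from h import *
import pickle
s=pickle.load(open("s6.pkl","rb"));C=cam("wrist",s);r=lambda u,v,z:ray(C,(u*.7,v*.7),z)[:2]
print("left inner",r(348,200,26),"carton_s",r(438,185,24),"carton_b",r(390,134,24),"-y inner",r(390,224,26),"outer",r(341,234,26),r(505,229,26))
zb=s["eef_pos"][2]-28.7
print("jar base far",r(398,303,zb),"cap L/R",r(327,425,zb+74),r(469,425,zb+74))
E
```

```text
left inner [477.999 154.926] carton_s [533.88 163.03] carton_b [504.768 193.377] -y inner [503.726 139.768] outer [472.694 134.019] [575.998 135.476]
jar base far [508.202 116.384] cap L/R [488.736 102.244] [526.965 101.632]
```

```bash
python3 - <<'E'
from h import *
import pickle
s=pickle.load(open("s6.pkl","rb"));C=cam("wrist",s);im=cv2.imread("pics/w6.png").astype(int)
zt=s["eef_pos"][2]-28.7+74
for v in list(range(236,262,3))+list(range(290,326,3)):
    g=im[v,190:370];print(v,''.join("%4d"%x for x in g[30:150:4].min(-1)))
for y in(90,94,98,102):
    a=np.linspace(0,6.28,40);c=proj(C,np.c_[507.5+22.5*np.cos(a),y+22.5*np.sin(a),0*a+zt]);b=proj(C,np.c_[507.5+22*np.cos(a),y+22*np.sin(a),0*a+zt-74])
    print(y,"cap top rows",c.min(0),c.max(0),"base min",b.min(0),b.max(0))
E
```

```text
236    6  25  61  21  19  12  85  90  91 125 116 100 121 121  82 122 121  75 122 118  79  86  88  38  14  24  13  61  22  17
239   96 112 113  29  23  34  90  86  90 119 104 106 119 123  87 122 124  81 125 120  77 108  86  63  18  23  35 114 114  96
242  115 109 105  31  20  61  89 105 102 122 106 112 125 124 122 123 128 118 124 124  76 120  95  79  22  19  30 109 111 115
245  117 115  80  32  23  83  94  99 113 122 122 143 168 175 174 172 174 173 150 127  97 115 107  82  28  23  34  84 113 112
248  110 110  37  33  23  78 114 105 123 146 169 171 172 170 172 169 169 171 172 170 147 122 116  85  44  27  38  56 114 111
251  115 106  35  33  33  78 116 123 167 169 170 169 171 169 169 169 170 168 173 169 167 170 128  80  98  33  30  29 108 112
254  111  83  33  31  51  78 122 166 168 171 170 167 171 172 169 171 169 171 169 169 169 169 168 118 116  51  32  32  90 112
257  116  40  30  36  95 108 164 169 170 170 169 168 168 170 168 170 167 170 168 172 167 166 169 164 118  70  33  34  49 113
260  104  33  34  48 107 158 167 169 166 172 169 170 172 171 169 168 167 170 171 167 170 170 170 170
[... 1213 characters left out ...]
7 166 167 167 168 169 166 169 165 169 157  19   0  18  27  44
320   44  13   0  30  31  60 162 164 161 163 163 163 164 164 167 164 161 163 162 162 162 165 162 161  49  30  18  19  24  47
323   44  46  42  45  45  49  43  44  45  44  43  46  47  47  46  49  47  44  44  48  47  48  47  45  48  46  47  42  42  46
90 cap top rows [221.005 272.3  ] [335.366 373.098] base min [242.434 219.242] [313.863 286.046]
94 cap top rows [220.394 262.439] [335.647 364.816] base min [242.151 212.792] [313.935 280.262]
98 cap top rows [219.773 252.416] [335.932 356.409] base min [241.865 206.276] [314.009 274.421]
102 cap top rows [219.142 242.227] [336.223 347.875] base min [241.577 199.692] [314.082 268.523]
```

```bash
python3 - <<'E'
from h import *
import pickle
s=pickle.load(open("s6.pkl","rb"));C=cam("wrist",s);zb=s["eef_pos"][2]-28.7
for y in(90,94,98,102):
    a=np.linspace(0,6.28,60);c=proj(C,np.c_[507.5+22.5*np.cos(a),y+22.5*np.sin(a),0*a+zb+58])
    print(y,"cap top rows",c.min(0),c.max(0))
D=pickle.load(open("D.pkl","rb"))
V=[(cam(n),D[n,"jar"][0]["mask"]) for n in("scene","side")]
print(fit(V,cyl(22,58),(458,-139),[0]))
W=pickle.load(open("W1.pkl","rb"));print(fit([(cam("wrist",W["st"]),W["jar"][0]["mask"])],cyl(22,58),(458,-139),[0]))
E
```

```text
90 cap top rows [227.205 255.846] [329.127 347.358]
94 cap top rows [226.705 246.99 ] [329.334 339.777]
98 cap top rows [226.197 238.004] [329.544 332.094]
102 cap top rows [225.682 228.888] [329.757 324.308]
(array([ 457.189, -142.091,    0.145]), np.float64(0.2124661078737063))
(array([ 459.541, -142.257,    0.058]), np.float64(0.18229404531881266))
```

Emit:
move_arm([
  [[0,0.4,-0.02,0,0],[0,0.5,-0.02,0.2,0],[0,0.28,0,0.4,0],[0,0,0,0.5,0],[0,0,0,0.3,0]],
])

```text
clock: 17.7
eef_pos: [505.8, 169.2, 75.2]
tool_rot: [-2.242, -2.201, 0.003]
ft_force: [-0.2, 0.1, -1.5]
grip_width: 0.483
grasp_force: 30.0
```

Emit:
move_arm([
  [[0,0,0,0.1,0],[0,0,0,0,0],[0,0,0,0,0]],
])

```text
clock: 18.08
eef_pos: [506.8, 171.1, 71.5]
tool_rot: [2.241, 2.201, 0.002]
ft_force: [-0.1, 0.5, -1.8]
grip_width: 0.482
grasp_force: 30.0
```

```bash
python3 - <<'E'
from h import *
s=robot.state();print(s["clock"]);go(505.8,170.6,32.7,1.554)
im=robot.get_image("wrist");cv2.imwrite("pics/w7.png",im[...,::-1])
C=cam("wrist",s);a=np.linspace(0,6.28,60);z=s["eef_pos"][2]-28.7
print("predicted base",[f(proj(C,np.c_[505.8+22*np.cos(a),166.6+22*np.sin(a),0*a+z]),axis=0) for f in(np.min,np.max)])
print("bay px",proj(C,[[478,139.8,26],[478,193.4,24],[534,193.4,24]]))
E
```

```text
18.075
at [506.787 171.142  71.462] psi 1.5531461635391068 tilt 0.07806584996573077 units before twist [-0.01  -0.017  0.646] twist -0.0005435691733729762 after [-0.01  -0.017  0.646]
predicted base [array([239.732, 210.67 ]), array([311.66 , 278.409])]
bay px [[235.867 274.377]
 [232.204 196.96 ]
 [318.615 195.493]]
```

```bash
python3 - <<'E'
import cv2
im=cv2.imread("pics/w7.png")
for v in range(188,236,2): print(v,im[v,255].tolist(),im[v,275].tolist())
print([ (u,im[222,u].tolist()) for u in list(range(225,250,3))+list(range(300,325,3))])
E
```

```text
188 [84, 122, 168] [128, 197, 248]
190 [88, 127, 174] [139, 212, 252]
192 [92, 128, 174] [115, 169, 228]
194 [133, 96, 102] [142, 87, 81]
196 [154, 83, 64] [155, 86, 74]
198 [156, 86, 62] [155, 86, 70]
200 [152, 82, 57] [153, 85, 67]
202 [154, 84, 59] [153, 84, 67]
204 [151, 80, 56] [152, 82, 63]
206 [156, 83, 57] [152, 80, 65]
208 [156, 83, 58] [155, 83, 62]
210 [155, 80, 54] [152, 84, 62]
212 [153, 80, 50] [149, 115, 102]
214 [156, 79, 52] [142, 118, 103]
216 [154, 82, 55] [145, 118, 105]
218 [144, 104, 81] [147, 120, 106]
220 [139, 111, 96] [146, 120, 104]
222 [140, 112, 96] [144, 119, 100]
224 [142, 114, 100] [146, 120, 102]
226 [141, 114, 97] [149, 121, 104]
228 [143, 117, 97] [146, 119, 103]
230 [144, 122, 107] [137, 115, 100]
232 [139, 123, 115] [91, 85, 88]
234 [139, 128, 122] [90, 85, 85]
[(225, [150, 78, 38]), (228, [147, 75, 34]), (231, [148, 74, 33]), (234, [98, 55, 33]), (237, [122, 66, 41]), (240, [152, 80, 42]), (243, [152, 78, 43]), (246, [153, 79, 44]), (249, [150, 79, 46]), (300, [141, 114, 101]), (303, [144, 97, 74]), (306, [155, 81, 57]), (309, [152, 79, 54]), (312, [150, 79, 51]), (315, [148, 83, 64]), (318, [61, 80, 109]), (321, [79, 114, 158]), (324, [77, 113, 156])]
```

Emit:
move_arm([
  [[0,-0.01,-0.01,0.2,0],[0,0,0,0.17,0],[0,0,0,0.12,0],[0,0,0,0.1,0],[0,0,0,0.02,0]],
])

```text
clock: 18.75
eef_pos: [505.3, 170.5, 33.5]
tool_rot: [-2.24, -2.202, 0.001]
ft_force: [-0.1, -0.2, -1.8]
grip_width: 0.483
grasp_force: 30.0
```

Emit:
move_arm([
  [[0,0,0,0.01,0],[0,0,0,0,0]],
])

```text
clock: 19.0
eef_pos: [505.7, 170.6, 33.6]
tool_rot: [2.24, 2.202, 0.0]
ft_force: [1.0, -0.1, -1.7]
grip_width: 0.485
grasp_force: 30.0
```

Emit:
move_arm([
  [[0,0,0,0.012,0],[0,0,0,0,0]],
])

```text
clock: 19.25
eef_pos: [505.7, 170.5, 32.8]
tool_rot: [2.24, 2.202, 0.001]
ft_force: [-0.9, -0.3, -0.1]
grip_width: 0.481
grasp_force: 30.0
```

Emit:
move_arm([
  [[0,0,0,0.01,0],[0,0,0,0,0]],
])

```text
clock: 19.5
eef_pos: [505.7, 170.6, 32.7]
tool_rot: [2.24, 2.202, 0.001]
ft_force: [-0.5, -1.3, 7.6]
grip_width: 0.485
grasp_force: 30.0
```

Emit:
move_arm([
  [[75,0,0,0,0],[75,0,0,0,0],[75,0,0,0,0],[75,0,0,-0.3,0],[75,0,0,-0.6,0]],
])

```text
clock: 20.12
eef_pos: [504.7, 170.2, 86.6]
tool_rot: [-2.239, -2.202, 0.003]
ft_force: [0.3, 0.8, 1.0]
grip_width: 0.751
grasp_force: 0.0
```

Emit:
move_arm([
  [[100,-0.2,0,-0.8,0],[100,-0.5,0,-0.7,0],[100,-0.7,-0.2,-0.2,0],[100,-0.7,-0.2,0,0],[100,-0.6,-0.2,0,0]],
])

```text
clock: 20.75
eef_pos: [466.4, 7.8, 189.3]
tool_rot: [2.24, 2.201, 0.001]
ft_force: [0.6, -0.8, -0.5]
grip_width: 0.997
grasp_force: 0.0
```

```bash
python3 - <<'E'
from h import *
s=robot.state();print(s["clock"],s["joints"]);go(446,-3,200,2.11)
im=robot.get_image("side")
g=im[95:165,270:345].astype(int);m=((g.min(-1)>150)&(np.ptp(g,axis=-1)<40)).astype(np.uint8)
k,l,sx,c=cv2.connectedComponentsWithStats(m)
for i in range(1,k):
    if sx[i,4]>20:print(sx[i],c[i]+[270,95])
for v in range(105,160,2): print(v,''.join("%4d"%x for x in im[v,278:334:2].min(-1)))
sc=robot.get_image("scene")
for v in (230,260,290,320,345,355): print(v,''.join("%4d"%x for x in sc[v,100:170:2].mean(-1)))
for v in (88,95,100,165,175,185,192): print(v,''.join("%4d"%x for x in im[v,275:315:1].mean(-1)))
E
```

```text
20.75 [ 0.616  0.364 -0.941  1.942  0.349  1.006 -0.502]
at [466.401   7.755 189.347] psi 1.5533308959171914 tilt 0.08069639793641999 units before twist [-0.185 -0.337 -0.178] twist -0.354386558325263 after [ 0.021 -0.384 -0.178]
[18  0 10  9 84] [292.821  99.107]
[22 14 13  9 97] [298.784 112.608]
[ 16  27  18  43 412] [292.845 142.966]
[ 0 59 15 11 62] [277.242 159.161]
[47 62 13  4 36] [322.861 158.833]
105  115 115 102  24  47  56  56  58  57  55  54  55 117 116  49  53  55  58  58  59  61  62  63  62  63  62  63  62
107   50  56  74  61  32  32  32  32  33  31  32  47 116  96  49  53  55  57  58  60  62  61  63  63  63  63  62  63
109   40  51  61 122 113  33  31 129 179 223 223 223 223 208  49  53  55  57  58  60  62  62  63  63  63  63  63  63
111   30  32  55  76 109  80  31 144 223 224 223 223 221 205  49  53  56  57  59  60  61  61  63  63  63  62  64  63
113   28  29  54  57  88 110  35  94 220 222 223 223 222 199  48  53  53  48  53  60  61  62  63  63  63  63  63  63
115  115 116  55  57  53 101 118  97 145 222 222 222 223 202  52  52  79  52  49  49  55  62  63  63  63 
[... 3908 characters left out ...]
 110  54  58  60  62  64  65  66  67  68
165  120 121 120 120 120 121 121 120 125 124 113 159 189 188 188 187 189 190 189 182 120 121 120 121 121 121 119 121 120 120 120 120 133 117  60  37  26  24  24  24
175  121 119 121 120 120 120 121 118  97  78  78  78  78  76  69  72  75  69  68  69  72  75  70  90 116 121 120 119 120 120 121 121 121 144 170 178 178 178 178 178
185   46  48  47  43  43  45  46  46  46  44  41  44  46  47  48  49  49  49  49  56  64  70  71  69  69  69  69  62  54  90 108 103 155 177 177 175 174 178 178 177
192  131 151 188 187 177 135  50  47  56  68  69  68  69  69  69  69  68  69  66  71  86  55  71  95 101 115 115 117 112  99  92  62  49  47  46  44  44  44  44  44
```

```bash
cat >stand.py <<'E'
from h import *
from scipy.optimize import least_squares
Cs,Cd=cam("scene"),cam("side")
sd=cv2.imread("pics/side0.png")[...,::-1].astype(int);sc=cv2.imread("pics/scene0.png")[...,::-1].astype(int)
g=sd[105:155,285:330];m=((g.min(-1)>140)).astype(np.uint8)
k,l,sx,c=cv2.connectedComponentsWithStats(m)
for i in range(1,k):
    if sx[i,4]>20:print(sx[i],c[i]+[285,105])
ring=None
i=1+np.argmax(sx[1:,4])
if 1:
    cn=cv2.findContours((l==i).astype(np.uint8),cv2.RETR_EXTERNAL,cv2.CHAIN_APPROX_NONE)[0][0]
    h=cv2.convexHull(cn);e=cv2.fitEllipse(cn);print("ellipse",np.array(e[0])+[285,105],e[1:])
def run(im,v,a,b):
    q=im[v,a:b];return ''.join("G" if p[1]-max(p[0],p[2])>25 else "#" if p.max()<60 else "o" if p.min()>150 else "." for p in q)
for v in(285,300,315,330,345):print("scene",v,run(sc,v,110,165))
for v in(150,158,165,170,175,180):print("side",v,run(sd,v,275,320),sd[v,275:320:2].mean(-1).astype(int).tolist())
E
python3 stand.py
```

```text
[  7   4  18   9 121] [300.264 112.769]
[  2  16  43  34 571] [301.263 137.387]
ellipse [305.066 138.336] ((33.32940673828125, 41.51931381225586), 84.34073638916016)
scene 285 GGGGGGGGGGG................##....GGGGGGGGGGGGGGGGGGGGGG
scene 300 GGGGGGGGGGGGGG................##.....GGGGGGGGGGGGGGGGGG
scene 315 GGGGGGGGGGGGGGGGGG...............###....GGGGGGGGGGGGGGG
scene 330 GGGGGGGGGGGGGGGGGGGGGG...............##......##########
scene 345 GGGGGGGGGGGGGGGGGGGGGG..................###...........#
side 150 ............ooooooooGGGGGGGGGGGGGGGGGGGGGGGGG [119, 118, 118, 120, 118, 109, 175, 178, 181, 181, 151, 114, 115, 115, 114, 114, 115, 114, 115, 115, 115, 114, 115]
side 158 .oooooooGG..ooooooooGGGGGGGGGGGGGGGGGGGGGGGGG [121, 242, 254, 252, 133, 101, 179, 179, 181, 182, 124, 115, 114, 115, 115, 116, 115, 115, 114, 115, 115, 114, 116]
side 165 GGGGGGGGGG..ooooooooGGGGGGGGGGGGGGGGGGGGGGGGG [114, 116, 115, 115, 119, 107, 180, 180, 180, 180, 114, 114, 115, 114, 115, 115, 115, 115, 115, 114, 113, 114, 114]
side 170 GGGGGGGGGG.ooooooooGGGGGGGGGGGGGGGGGGGGGGGGGG [114, 114, 115, 115, 123, 104, 180, 179, 179, 173, 115, 115, 115, 116, 115, 115, 114, 114, 114, 115, 114, 115, 115]
side 175 GGGGGGGGGG.ooooooooGGGGGGGGGGGGGGGGGGGGGGGGGG [115, 114, 115, 115, 123, 120, 178, 178, 179, 166, 113, 113, 115, 116, 114, 116, 114, 114, 115, 113, 114, 116, 114]
side 180 GGGGGGGGG..ooooooooGGGGGGGGGGGGGGGGGGGGGGGGGG [115, 114, 115, 115, 119, 136, 178, 178, 178, 170, 115, 115, 115, 115, 115, 115, 115, 114, 115, 116, 115, 115, 113]
```

```bash
python3 - <<'E'
from h import *
sd=cv2.imread("pics/side0.png")[...,::-1].astype(int)
for v in range(110,150):print(v,''.join("#" if p.max()<75 else "o" if p.min()>165 else "G" if p[1]-p[0]>40 else "." for p in sd[v,284:326]))
E
```

```text
110 ....####.oooooooooooooo...................
111 .....###.oooooooooooooo...................
112 #....###..oooooooooooooo..................
113 ##...###..oooooooooooooo..................
114 ###...##...oooooooooooooo.................
115 ####...#...oooooooooooooo.................
116 #######.....oooooooooooooo................
117 #######.....ooo..o........................
118 #######...........#####.###...............
119 #######........#######.#######............
120 ######........########...######...........
121 #######......######..ooooo....##..........
122 #####......#####...ooooooooooo............
123 .###.......####..ooooooooooooooo..........
124 ......o...####.oooooooooooooooooo.........
125 ....ooo..####ooooooooo....oooooooo........
126 ....oooo.###.oooooo..#####..oooooo........
127 ....ooo.###.oooooo.########..ooooo........
128 ....ooo.###.ooooo.###########.ooooo.......
129 ....ooo.##.ooooo#############.ooooo.......
130 ....ooo.##.oooo.#############..oooo.......
131 ....oo..#.ooooo##############.ooooo.......
132 ....ooo.#.ooooo##############.oooo........
133 ....ooo...ooooo.#############.oooo........
134 ....ooo...ooooo#############..oooo........
135 ....oooo..ooooo#############.oooo.........
136 ....oooo...oooo.###########.ooooo.........
137 ....ooooo..ooooo.#########.ooooo..........
138 ....ooooo..oooooo..#####..ooooo...........
139 ....oooooo..oooooooo....oooooo............
140 ....oooooooo.oooooooooooooooo.............
141 ....ooooooo...ooooooooooooo...............
142 ....ooooooo....oooooooooo.................
143 ....ooooooo.....oooo......................
144 ....ooooooo...ooooooooooo.................
145 ....ooooooooooooooGGoooooooooo............
146 ....oooooooooooooGGGGGGGGoooooooooo.......
147 ....oooooooooooGGGGGGGGGGGGGGooooooooooo..
148 ....ooooooooooGGGGGGGGGGGGGGGGGGGGoooooooo
149 ....ooooooo.GGGGGGGGGGGGGGGGGGGGGGGGGGGooo
```

```bash
cat >stand.py <<'E'
from h import *
from scipy.optimize import least_squares
Cs,Cd=cam("scene"),cam("side")
rows=[(122,19,30),(123,17,32),(124,15,33),(125,13.5,34),(126,13,34),(127,12,34.3),(128,11.8,34.8),(129,11,35),(130,11,35),(131,10.3,34.8),(132,10,34.3),(133,10,34),(134,10,34),(135,10,33.3),(136,10.7,33),(137,11,32),(138,11,31),(139,12,30),(140,13,29),(141,14,27),(142,15,25)]
col=[(Cs,285,121,143),(Cs,300,124,147),(Cs,315,128,150),(Cd,150,285.7,295),(Cd,165,285.2,294.8),(Cd,180,284.2,294)]
def geom(p):
    x,y,a,th=p[:4];e=np.array([np.cos(a),np.sin(a),0]);z=np.array([0,0,1.]);o=np.array([x,y,0.])
    f=-e*np.cos(th)-z*np.sin(th);up=-e*np.sin(th)+z*np.cos(th);sy=np.cross(z,e)
    return o,e,f,up,sy,o+50*e+330*z+85*f
def edges(h,v):
    h=np.vstack([h,h[:1]]);xs=[]
    for (x0,y0),(x1,y1) in zip(h[:-1],h[1:]):
        if (y0-v)*(y1-v)<=0 and y0!=y1: xs.append(x0+(x1-x0)*(v-y0)/(y1-y0))
    return (min(xs),max(xs)) if xs else None
def res(p):
    o,e,f,up,sy,l=geom(p);a=np.linspace(0,2*np.pi,72,endpoint=False);c=l-4*f
    h=proj(Cd,c+p[4]*(np.outer(np.cos(a),up)+np.outer(np.sin(a),sy)));R=[]
    for v,L,r in rows:
        q=edges(h,v) or (L+284-5,r+284+5);R+=[(q[0]-L-284+.0),(q[1]-r-284+.0)]
    B=np.array([[sx*15,sy2*15,zz] for sx in(-1,1) for sy2 in(-1,1) for zz in(10,412)])
    P=o+150*e+B[:,:1]*e+B[:,1:2]*sy+B[:,2:]*[0,0,1]
    for C,v,L,r in col:
        h=cv2.convexHull(np.float32(proj(C,P)))[:,0];q=edges(h,v) or (0,0);R+=[2*(q[0]-L),2*(q[1]-r)]
    return np.array(R+[(p[4]-40)/1.])
if __name__=="__main__":
    for x0 in([645,-286,-.857,.3,40],[640,-290,-.6,.3,40],[640,-290,-1.1,.4,40]):
        r=least_squares(res,x0,diff_step=1e-4,loss="soft_l1");print(r.cost,r.x)
    print(r.fun[-13:]);o,e,f,up,sy,l=geom(r.x);print("lens",l,"view",l+160*f,"lookdir",f)
E
python3 stand.py
```

```text
8.83878720411963 [ 642.519 -284.373   -0.865    0.194   36.313]
8.838767674059577 [ 642.52  -284.376   -0.865    0.194   36.314]
8.838777952955303 [ 642.519 -284.373   -0.865    0.194   36.314]
[-1.509  1.037  0.251 -0.439  0.011  0.085 -1.23   1.513 -1.298  0.414
 -0.365  0.515 -3.686]
lens [ 620.854 -258.94   313.639] view [ 519.04  -139.418  282.842] lookdir [-0.636  0.747 -0.192]
```

Emit:
move_arm([
  [[100,0,0,0,-0.09],[100,0,0,0,-0.09],[100,0,0,0,-0.09],[100,0,0,0,-0.085],[100,0.15,-0.38,0.3,0]],
])

```text
clock: 21.48
eef_pos: [444.6, 6.7, 171.6]
tool_rot: [1.543, 2.734, 0.006]
ft_force: [0.0, 0.1, -0.6]
grip_width: 0.998
grasp_force: 0.0
```

Emit:
move_arm([
  [[100,0,0,0.6,0],[100,0,0,0.7,0],[100,0,0,0.6,0],[100,0,0,0.3,0],[100,0,0,0.1,0]],
])

```text
clock: 22.1
eef_pos: [442.6, 5.8, 32.0]
tool_rot: [-1.546, -2.734, 0.0]
ft_force: [0.8, -0.3, 0.6]
grip_width: 1.001
grasp_force: 0.0
```

```bash
python3 - <<'E'
from h import *
s=robot.state();print(s["clock"],s["joints"],s["ft_force"]);go(442,4,15,2.11)
for n in("scene","side"):
    robot.get_image(n)
    for d in robot.masks_of("failed",n)[:4]:print(n,d["p"],d["point"],d["mask"].sum())
E
```

```text
22.1 [ 0.519  0.593 -0.867  2.156  0.714  0.708 -0.296] [ 0.784 -0.34   0.567]
at [442.618   5.837  31.96 ] psi 2.112277820339664 tilt 0.031356640035702384 units before twist [-0.021 -0.025  0.283] twist 0.001450105466131181 after [-0.021 -0.024  0.283]
scene 0.72 [225.9, 222.4] 587
scene 0.71 [241.4, 263.9] 590
scene 0.5 [216.3, 297.6] 189
side 0.96 [273.9, 369.7] 716
side 0.65 [283.3, 320.3] 744
```

Emit:
move_arm([
  [[100,-0.02,-0.02,0.15,0],[100,0,0,0.12,0],[0,0,0,0,0],[0,0,0,0,0],[0,0,0,0,0]],
])

```text
clock: 22.92
eef_pos: [442.3, 3.5, 16.0]
tool_rot: [1.548, 2.734, 0.0]
ft_force: [-0.7, -0.4, 0.7]
grip_width: 0.724
grasp_force: 0.0
```

Emit:
move_arm([
  [[0,0,0,0,0],[0,0,0,0,0],[0,0,0,0,0],[0,0,0,0,0],[0,0,0,-0.2,0]],
])

```text
clock: 23.55
eef_pos: [441.4, 3.4, 27.7]
tool_rot: [-1.547, -2.733, 0.002]
ft_force: [-1.3, 0.4, -2.2]
grip_width: 0.519
grasp_force: 29.9
```

Emit:
move_arm([
  [[0,0,0,-0.5,0],[0,-0.48,-0.44,-0.55,0],[0,-0.48,-0.44,-0.55,0],[0,-0.48,-0.44,-0.55,0],[0,-0.48,-0.44,-0.55,0]],
])

```text
clock: 24.18
eef_pos: [410.0, -150.5, 191.4]
tool_rot: [-1.547, -2.734, 0.0]
ft_force: [0.9, -1.0, -3.3]
grip_width: 0.522
grasp_force: 29.9
```

Emit:
move_arm([
  [[0,-0.48,-0.44,-0.55,0],[0,-0.48,-0.44,-0.55,0],[0,-0.48,-0.44,-0.55,0],[0,-0.48,-0.44,-0.55,0],[0,-0.48,-0.44,-0.55,0]],
])

```text
clock: 24.8
eef_pos: [370.9, -341.5, 356.5]
tool_rot: [-1.547, -2.734, -0.0]
ft_force: [1.0, -0.6, -2.5]
grip_width: 0.523
grasp_force: 29.9
```

```bash
python3 - <<'E'
from h import *
s=robot.state();print(s["clock"],s["joints"],s["ft_force"],s["grasp_force"]);go(357,-418,420,2.277)
im=robot.get_image("wrist");cv2.imwrite("pics/w8.png",im[...,::-1])
for t in("lens","stand"):
  for d in robot.masks_of(t,"wrist"):
    q=np.argwhere(d["mask"]);print(t,d["p"],d["point"],len(q),q.min(0),q.max(0))
E
```

```text
24.8 [ 1.5    0.344 -1.145  1.585  0.316  1.418  0.87 ] [ 1.038 -0.617 -2.467] 29.93080347776413
at [ 370.894 -341.505  356.535] psi 2.112032842627126 tilt 0.013120743479966095 units before twist [-0.973 -0.855 -1.058] twist -0.10502135417484612 after [-0.819 -1.004 -1.058]
```

Emit:
move_arm([
  [[0,0,0,-0.3,-0.1],[0,-0.4,-0.5,-0.4,-0.005],[0,-0.42,-0.5,-0.36,0],[0,-0.7,0,0,0],[0,-0.7,0,0,0]],
])

```text
clock: 25.58
eef_pos: [412.8, -481.2, 418.4]
tool_rot: [-1.316, -2.852, -0.001]
ft_force: [0.9, 0.0, -1.7]
grip_width: 0.524
grasp_force: 29.9
```

Emit:
move_arm([
  [[0,-0.8,0,0,0],[0,-0.8,0,0,0],[0,-0.8,0,0,0]],
])

```text
clock: 25.95
eef_pos: [506.8, -590.7, 418.1]
tool_rot: [-1.314, -2.853, -0.002]
ft_force: [0.5, -2.2, -1.8]
grip_width: 0.517
grasp_force: 29.9
```

```bash
python3 - <<'E'
from h import *
s=robot.state();print(s["clock"],s["joints"],s["ft_force"],s["tool_rot"]);go(357,-418,420,2.277)
E
```

```text
25.95 [ 1.058  0.805 -0.941  0.609  0.662  1.904  1.254] [ 0.516 -2.191 -1.772] [-1.314 -2.853 -0.002]
at [ 506.783 -590.75   418.101] psi 2.278238690821665 tilt 0.0756094593200384 units before twist [ 3.811 -0.026 -0.028] twist 0.0007885750689222203 after [ 3.811 -0.031 -0.028]
```

Emit:
move_arm([
  [[0,-0.4,0,0,0],[0,-0.3,0,0,0],[0,-0.3,0,0,0]],
])

```text
clock: 26.32
eef_pos: [537.1, -626.8, 409.8]
tool_rot: [-1.315, -2.84, -0.023]
ft_force: [-0.4, -0.4, -4.5]
grip_width: 0.524
grasp_force: 29.9
```

```bash
python3 - <<'E'
from h import *
s=robot.state();print(s["clock"],s["joints"],s["ft_force"],s["tool_rot"]);go(357,-418,420,2.277)
E
```

```text
26.325 [ 0.878  0.907 -0.529  0.284  0.437  1.998  1.421] [-0.387 -0.358 -4.476] [-1.315 -2.84  -0.023]
at [ 537.069 -626.844  409.826] psi 2.274119128006679 tilt 1.090144388659235 units before twist [ 4.598 -0.037 -0.092] twist -0.0018340200726083599 after [ 4.598 -0.024 -0.092]
```

Emit:
move_arm([
  [[0,-0.4,0,0,0],[0,-0.4,0,0,0],[0,-0.4,0,0,0]],
])

```text
clock: 26.7
eef_pos: [549.8, -671.3, 379.4]
tool_rot: [1.383, 2.788, 0.047]
ft_force: [-1.1, -1.7, -1.8]
grip_width: 0.52
grasp_force: 29.9
```

```bash
python3 - <<'E'
from h import *
s=robot.state();print(s["clock"],s["joints"],tool()[2][:,2],s["eef_pos"]);go(357,-418,420,2.277)
E
```

```text
26.7 [ 0.827  1.026  0.267  0.102 -0.296  2.002  1.489] [ 0.039  0.014 -0.999] [ 549.77  -671.27   379.372]
at [ 549.77  -671.27   379.372] psi 2.2207088208678245 tilt 2.4017136629910683 units before twist [ 5.296  0.026 -0.744] twist -0.03583607764542839 after [ 5.286  0.324 -0.744]
```

Emit:
move_arm([
  [[0,0,0,-0.5,0],[0,0,0,-0.5,0],[0,0,0,-0.5,0]],
])

```text
clock: 27.08
eef_pos: [544.0, -668.1, 440.2]
tool_rot: [1.353, 2.722, 0.001]
ft_force: [-0.6, -0.4, -1.9]
grip_width: 0.526
grasp_force: 29.9
```

```bash
python3 - <<'E'
from h import *
s=robot.state();print(s["clock"],s["joints"],tool()[2][:,2],s["eef_pos"]);go(357,-418,420,2.277)
E
```

```text
27.075 [ 0.829  0.965  0.32   0.085 -0.347  2.002  1.488] [ 0.091 -0.045 -0.995] [ 543.99  -668.12   440.192]
at [ 543.99  -668.12   440.192] psi 2.217184998100613 tilt 5.839558522761595 units before twist [ 5.214  0.029 -0.137] twist -0.03807941289335437 after [ 5.203  0.341 -0.137]
```

```bash
python3 - <<'E'
from h import *
C=cam("side")
for n,u in(("table corner",(300,146)),("edge",(545,190)),("crate bl",(379,193)),("crate br",(468,207))):print(n,ray(C,u,0))
go(310,-720,480,2.277)
import sys
E
```

```text
table corner [ 947.108 -923.399    0.   ]
edge [ -95.11  -999.956    0.   ]
crate bl [ 466.854 -625.473    0.   ]
crate br [ 157.645 -685.647    0.   ]
at [ 543.99  -668.12   440.192] psi 2.217184998100613 tilt 5.839558522761595 units before twist [ 1.591 -3.593 -0.977] twist -0.03807941289335437 after [ 1.803 -3.491 -0.977]
```

Emit:
move_arm([
  [[0,0.3,-0.7,-0.2,0],[0,0.3,-0.75,-0.2,0],[0,0.35,-0.75,-0.2,0],[0,0.35,-0.75,-0.2,0],[0,0.3,-0.64,-0.18,0]],
])

```text
clock: 27.7
eef_pos: [308.1, -719.1, 481.5]
tool_rot: [1.352, 2.722, -0.002]
ft_force: [0.0, -0.6, -2.1]
grip_width: 0.522
grasp_force: 29.9
```

```bash
python3 - <<'E'
from h import *
s=robot.state();print(s["clock"],s["joints"],tool()[2][:,2],s["eef_pos"],s["ft_force"]);go(310,-720,480,2.277)
E
```

```text
27.7 [ 1.027  0.679  0.33   0.577 -0.289  1.829  1.843] [ 0.091 -0.046 -0.995] [ 308.116 -719.063  481.515] [ 0.017 -0.615 -2.085]
at [ 308.116 -719.063  481.515] psi 2.217437079152851 tilt 5.878664978798765 units before twist [-0.029  0.014  0.029] twist -0.03791893311126046 after [-0.03   0.013  0.029]
```

Emit:
move_arm([
  [[0,0,0,-0.7,0],[0,0,0,-0.6,0],[0,0,0,-0.4,0],[0,0,0,-0.3,0]],
])

```text
clock: 28.2
eef_pos: [291.0, -691.1, 571.8]
tool_rot: [1.34, 2.693, -0.04]
ft_force: [0.5, -0.2, -2.7]
grip_width: 0.523
grasp_force: 29.9
```

```bash
python3 - <<'E'
from h import *
s=robot.state();print(s["clock"],s["joints"],tool()[2][:,2],s["eef_pos"],s["ft_force"]);go(310,-720,480,2.277)
E
```

```text
28.2 [ 1.078  0.659  0.249  0.37  -0.253  2.002  1.795] [ 0.107 -0.083 -0.991] [ 291.034 -691.142  571.816] [ 0.461 -0.247 -2.701]
at [ 291.034 -691.142  571.816] psi 2.2159563957491457 tilt 7.771928153792514 units before twist [-0.37  -0.094  1.59 ] twist -0.03886156544267567 after [-0.363 -0.116  1.59 ]
```

Emit:
move_arm([
  [[0,0,0,-0.3,0],[0,0,0,-0.3,0],[0,0,0,-0.3,0]],
])

```text
clock: 28.58
eef_pos: [280.0, -672.8, 601.8]
tool_rot: [1.333, 2.672, -0.068]
ft_force: [-0.7, 0.4, -2.1]
grip_width: 0.521
grasp_force: 29.9
```

```bash
python3 - <<'E'
from h import *
s=robot.state();print(s["clock"],s["joints"],tool()[2][:,2],s["eef_pos"],s["ft_force"]);go(310,-720,480,2.277)
E
```

```text
28.575 [ 1.076  0.603  0.239  0.397 -0.236  2.002  1.795] [ 0.117 -0.109 -0.987] [ 280.008 -672.787  601.809] [-0.693  0.367 -2.061]
at [ 280.008 -672.787  601.809] psi 2.2138068262505475 tilt 9.224712606017466 units before twist [-0.597 -0.133  2.148] twist -0.04023002388756157 after [-0.588 -0.17   2.148]
```

Emit:
move_arm([
  [[0,0,0,-0.3,0],[0,0,0,-0.3,0],[0,0,0,-0.3,0],[0,0,0,-0.3,0]],
])

```text
clock: 29.08
eef_pos: [265.1, -646.1, 641.8]
tool_rot: [1.32, 2.641, -0.107]
ft_force: [0.3, 0.2, -2.0]
grip_width: 0.521
grasp_force: 29.9
```

```bash
python3 - <<'E'
from stand import *
s=robot.state();print(s["clock"],s["joints"],tool()[2][:,2],s["eef_pos"],s["ft_force"])
p=[642.5,-284.4,-.865,.194,36.3];o,e,f,up,sy,l=geom(p)
c=o+150*e
for z in(412,420):
    q=np.array([c+a*15*e+b*15*sy+[0,0,z] for a in(-1,1) for b in(-1,1)]);print(z,"side",proj(Cd,q).round(1).tolist(),"scene",proj(Cs,q).round(1).tolist())
sd=cv2.imread("pics/side0.png")[...,::-1].astype(int);sc=cv2.imread("pics/scene0.png")[...,::-1].astype(int)
for v in range(78,94):print(v,sd[v,284:302:2].mean(-1).astype(int).tolist())
for v in range(206,226,2):print("sc",v,sc[v,100:136:2].mean(-1).astype(int).tolist())
ok=(np.abs(res(p))[:42]).mean();print(ok)
E
```

```text
29.075 [ 1.072  0.527  0.231  0.43  -0.219  2.002  1.795] [ 0.134 -0.147 -0.98 ] [ 265.107 -646.116  641.786] [ 0.306  0.21  -2.015]
412 side [[299.0, 84.6], [289.6, 84.8], [296.7, 82.6], [287.5, 82.7]] scene [[115.1, 210.0], [128.1, 214.3], [103.1, 218.7], [116.4, 223.3]]
420 side [[299.2, 81.9], [289.7, 82.1], [296.8, 80.0], [287.6, 80.1]] scene [[114.2, 206.3], [127.3, 210.7], [102.1, 215.0], [115.5, 219.5]]
78 [251, 244, 140, 108, 86, 63, 35, 30, 28]
79 [254, 254, 254, 254, 251, 242, 141, 105, 85]
80 [254, 254, 254, 254, 254, 254, 254, 252, 252]
81 [248, 253, 254, 254, 254, 254, 254, 254, 254]
82 [182, 129, 96, 123, 123, 123, 117, 254, 254]
83 [183, 95, 45, 48, 49, 49, 49, 173, 250]
84 [183, 166, 31, 40, 42, 41, 42, 65, 166]
85 [194, 187, 41, 49, 78, 77, 77, 85, 165]
86 [192, 186, 99, 179, 179, 179, 177, 171, 165]
87 [137, 165, 101, 179, 180, 179, 177, 175, 175]
88 [112, 117, 112, 179, 180, 179, 177, 180, 174]
89 [112, 118, 113, 179, 179, 178, 176, 153, 158]
90 [112, 117, 117, 177, 179, 177, 177, 133, 116]
91 [113, 111, 121, 178, 180, 177, 176, 127, 115]
92 [112, 111, 122, 178, 1
[... 193 characters left out ...]
2, 13, 14, 14, 17, 10, 42, 48, 47, 74]
sc 210 [13, 12, 12, 9, 11, 10, 14, 25, 22, 19, 11, 25, 19, 19, 51, 58, 88, 88]
sc 212 [12, 11, 12, 13, 14, 20, 23, 24, 26, 26, 25, 25, 18, 49, 87, 86, 87, 87]
sc 214 [17, 16, 14, 15, 22, 24, 25, 23, 24, 26, 24, 22, 24, 25, 26, 82, 86, 85]
sc 216 [10, 11, 15, 23, 23, 24, 25, 25, 24, 23, 23, 23, 23, 17, 25, 75, 73, 73]
sc 218 [26, 24, 25, 24, 24, 24, 24, 24, 24, 24, 25, 23, 15, 40, 81, 73, 74, 73]
sc 220 [44, 11, 19, 22, 23, 24, 24, 23, 24, 25, 23, 12, 49, 89, 81, 74, 73, 74]
sc 222 [45, 45, 52, 45, 17, 19, 22, 23, 25, 19, 15, 29, 60, 89, 85, 73, 73, 74]
sc 224 [71, 86, 103, 115, 114, 78, 46, 15, 16, 36, 81, 50, 44, 89, 88, 72, 74, 73]
0.27824543906822624
```

```bash
cat >view.py <<'E'
from stand import *
S=[642.5,-284.4,-.865,.202,36.3]
def plan(off=(-48.6,0,-8),S=S,back=0,quiet=0):
    o,e,f,up,sy,l=geom(S);V=l+(160+back)*f
    p,a,R=tool()
    Rd=np.c_[f,np.cross(-up,f),-up]
    rel=R.T@Rd;rv=Ro.from_matrix(rel).as_rotvec();tw=rv[2]/(np.pi/2)
    R2=R@Ro.from_euler("z",rv[2]).as_matrix()
    T=V-R2@np.array(off)
    print("lens",l,"V",V,"at",p,"target TCP",T);print("rot err deg (tool axes)",np.degrees(rv),"twist",tw)
    print("shift units before twist",R.T@(T-p)/60,"after",R2.T@(T-p)/60,"display now off V (f,up,side)",(p+R@np.array(off)-V)@np.c_[f,up,sy])
E
python3 - <<'E'
from view import *
plan()
s=robot.state();im=robot.get_image("wrist");cv2.imwrite("pics/w9.png",im[...,::-1])
hsv=cv2.cvtColor(im,cv2.COLOR_RGB2HSV);b=cv2.inRange(hsv,(0,150,150),(8,255,255))
k,l,sx,c=cv2.connectedComponentsWithStats(b);cal=robot.calibration("wrist");K=np.array(cal["intrinsics"]);T=np.array(cal["tool_from_camera"])
for i in range(1,k):
    if sx[i,4]>60:
        d=T[:3,:3]@np.linalg.solve(K,[*c[i],1]);o=T[:3,3];print(sx[i],"dot in tool",o+d*(-32.3-o[2])/d[2])
print(robot.state()["clock"])
E
```

```text
lens [ 620.919 -259.077  312.947] V [ 519.246 -139.778  280.846] at [ 265.107 -646.116  641.786] target TCP [ 489.428 -104.711  263.321]
rot err deg (tool axes) [ 0.366 -0.09  -3.586] twist -0.03984329962075321
shift units before twist [6.141 8.296 5.352] after [5.611 8.664 5.352] display now off V (f,up,side) [-336.974  317.271 -524.946]
[263 314  31   8 186] dot in tool [-15.286   0.363 -32.3  ]
29.125
```

Emit:
move_arm([
  [[0,0.2,0.2,0.15,-0.04],[0,0.5,0.6,0.4,0],[0,0.5,0.6,0.4,0],[0,0.5,0.6,0.4,0],[0,0.5,0.6,0.4,0]],
])

```text
clock: 29.75
eef_pos: [314.9, -461.9, 513.5]
tool_rot: [1.237, 2.683, -0.115]
ft_force: [-0.3, -0.7, -2.7]
grip_width: 0.52
grasp_force: 29.9
```

Emit:
move_arm([
  [[0,0.5,0.6,0.4,0],[0,0.5,0.6,0.4,0],[0,0.5,0.6,0.4,0],[0,0.5,0.6,0.4,0],[0,0.5,0.6,0.4,0]],
])

```text
clock: 30.38
eef_pos: [372.4, -251.0, 367.4]
tool_rot: [1.237, 2.683, -0.115]
ft_force: [1.6, -1.0, -2.9]
grip_width: 0.517
grasp_force: 29.9
```

Emit:
move_arm([
  [[0,0.5,0.6,0.4,0],[0,0.5,0.6,0.4,0],[0,0.5,0.6,0.4,0],[0,0.3,0.4,0.2,0],[0,0,0,0,0]],
])

```text
clock: 31.0
eef_pos: [415.2, -96.5, 264.3]
tool_rot: [1.233, 2.687, -0.115]
ft_force: [-0.4, -1.2, -2.4]
grip_width: 0.524
grasp_force: 29.9
```

```bash
python3 - <<'E'
from view import *
s=robot.state();print(s["clock"],s["joints"],s["ft_force"],s["grasp_force"]);plan()
im=robot.get_image("wrist");cv2.imwrite("pics/w10.png",im[...,::-1])
for t in("lens","stand"):
  for d in robot.masks_of(t,"wrist"):
    q=np.argwhere(d["mask"]);print(t,d["p"],d["point"],len(q),q.min(0),q.max(0))
E
```

```text
31.0 [ 0.352  0.003 -0.375  2.061  0.184  0.955  0.59 ] [-0.411 -1.227 -2.42 ] 29.930580854415894
lens [ 620.919 -259.077  312.947] V [ 519.246 -139.778  280.846] at [415.235 -96.485 264.327] target TCP [ 489.405 -104.68   263.422]
rot err deg (tool axes) [ 0.394 -0.203  0.234] twist 0.002604436711932111
shift units before twist [-0.889  0.847  0.199] after [-0.885  0.851  0.199] display now off V (f,up,side) [ 53.061  11.791 -50.936]
```

Emit:
move_arm([
  [[0,0,0.3,0.07,0],[0,-0.2,0.35,0.08,0],[0,-0.3,0.2,0.05,0],[0,-0.28,0,0,0],[0,-0.1,0,0,0]],
])

```text
clock: 31.78
eef_pos: [489.5, -108.6, 264.7]
tool_rot: [1.241, 2.681, -0.116]
ft_force: [-0.8, 0.5, -2.9]
grip_width: 0.523
grasp_force: 29.9
```

```bash
python3 - <<'E'
from view import *
s=robot.state();print(s["clock"]);plan()
p,a,R=tool();off=np.array([-48.6,0,-8])
B=box(82,48,48)+[0,0,0]
# meter frame in tool: x same, y flipped, z flipped; origin at (-7.6,0,16)
M=lambda q,o=(-7.6,0,16):p+(q*[1,-1,-1]+np.array(o))@R.T
ims={}
for n in("scene","side"):
    C=cam(n);im=robot.get_image(n);ims[n]=im;r=robot.masks_of("failed",n)
    h=cv2.convexHull(np.float32(proj(C,M(B))))[:,0];print(n,"pred hull",h.min(0),h.max(0))
    for d in r[:5]:
        q=np.argwhere(d["mask"])[:,::-1];print(d["p"],len(q),q.min(0),q.max(0))
    x0,y0=(h.mean(0)-[75,70]).astype(int);x0=max(x0,0);y0=max(y0,0)
    v=im.copy();cv2.polylines(v,[np.round(h).astype(int)],True,(255,0,255),1)
    o,e,f,up,sy,l=geom(S)
    for P in(l,l+160*f):
        u=proj(C,P)[0];cv2.drawMarker(v,tuple(int(x) for x in u.round()),(255,255,0),0,6,1)
    ims[n]=cv2.resize(v[y0:y0+140,x0:x0+130],(390,420),interpolation=cv2.INTER_NEAREST)
cv2.imwrite("pics/fin.png",np.hstack([ims["scene"],ims["side"]])[...,::-1])
E
```

```text
31.775
lens [ 620.919 -259.077  312.947] V [ 519.246 -139.778  280.846] at [ 489.457 -108.626  264.707] target TCP [ 489.424 -104.709  263.332]
rot err deg (tool axes) [ 0.353 -0.092 -0.149] twist -0.0016527985357651766
shift units before twist [0.054 0.042 0.013] after [0.054 0.042 0.013] display now off V (f,up,side) [-3.217  0.744 -2.641]
scene pred hull [211.338 168.393] [244.879 199.299]
0.9 622 [204 218] [235 242]
0.81 601 [213 171] [242 198]
0.75 509 [278 206] [303 231]
side pred hull [312.798 155.305] [343.765 191.45 ]
0.82 874 [350 258] [387 287]
0.77 992 [312 305] [337 347]
```

View pics/fin.png

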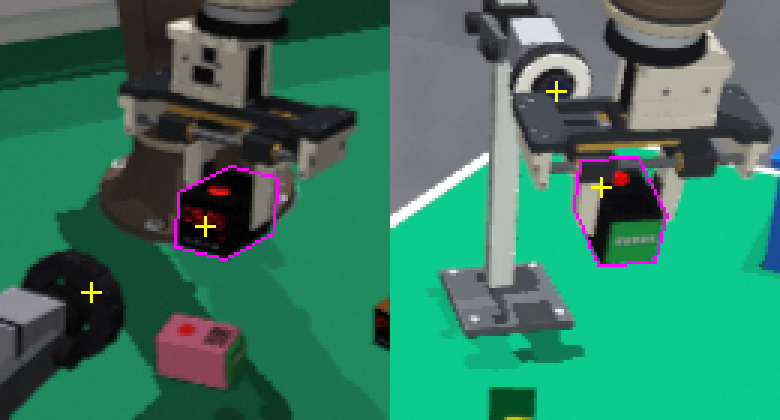

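```bash
python3 - <<'E'
from view import *
sc=cv2.imread("pics/scene0.png")[...,::-1].astype(int)
for v in range(192,240,2):print(v,''.join("G" if p[1]-max(p[0],p[2])>20 else "#" if p.max()<45 else "." for p in sc[v,150:202]))
a=np.linspace(0,6.283,90)
for th in(.2,.22,.25):
    o,e,f,up,sy,l=geom([642.5,-284.4,-.865,th])
    for b in(0,4,15):
        for r in(40,):
            q=proj(Cs,l-b*f+r*(np.outer(np.cos(a),up)+np.outer(np.sin(a),sy)));print(th,b,r,"extent",q.min(0),q.max(0))
E
```

```text
192 GGGGGGGGGGGGGGGGGGGGGGGGGGGGGGGGGGGGGGGGGGGGGGGG....
194 GGGGGGGGGGGGGGGGGGGGGGGGGGGGGGGGGGGGGGGGGGGGGGGGGGGG
196 GGGGGGGGGGGGGGGGGGGGGGGGG...GGGGGGGGGGGGGGGGGGGGGGGG
198 GGGGGGGGGGGGGGGGGGG.#############.GGGGGGGGGGGGGGGGGG
200 GGGGGGGGGGGGGGGG####################GGGGGGGGGGGGGGGG
202 GGGGGGGGGGGGG##########################GGGGGGGGGGGGG
204 GGGGGGGGGGGG############################GGGGGGGGGGGG
206 GGGGGGGGGGG############.#################.GGGGGGGGGG
208 GGGGGGG.GG.################################GGGGGGGGG
210 GGG.............###########################GGGGGGGGG
212 .......................#####################GGGGGGGG
214 .........................###################GGGGGGGG
216 .........................###################GGGGGGGG
218 #........................###################GGGGGGGG
220 ......#..................###################GGGGGGGG
222 .........##.............#######G.##########.GGGGGGGG
224 .........##.............##################GGGGGGGGGG
226 .........#...........####################.GGGGGGGGGG
228 .........#........####################.GGGGGGGGGGGGG
230 .........#......###################.GGGGGGGGGGGGGGGG
232 ..............################..GGGGGGGGGGGGGGGGGGGG
234 ............#################GGGGGGGGGGGGGGGGGGGGGGG
236 .........#############GGGGGGGGGGGGGGGGGGGGGGGGGGGGGG
238 .......############.GGGGGGGGGGGGGGGGGGGGGGGGGGGGGGGG
0.2 0 40 extent [168.088 192.252] [198.207 226.512]
0.2 4 40 extent [166.956 192.813] [197.148 227.175]
0.2 15 40 extent [163.803 194.376] [194.196 229.022]
0.22 0 40 extent [168.087 192.871] [198.185 227.317]
0.22 4 40 extent [166.956 193.399] [197.128 227.951]
0.22 15 40 extent [163.806 194.871] [194.18  229.716]
0.25 0 40 extent [168.049 193.816] [198.15  228.523]
0.25 4 40 extent [166.922 194.295] [197.095 229.112]
0.25 15 40 extent [163.78 195.63] [194.154 230.753]
```

```bash
python3 - <<'E'
from view import *
a=np.linspace(0,2*np.pi,120,endpoint=False)
scrows=[(202,189),(204,190),(206,191),(208,193),(210,193),(212,194),(214,194),(216,194),(218,194),(220,194)]
def circ(l,f,up,sy,b,r):return l-b*f+r*(np.outer(np.cos(a),up)+np.outer(np.sin(a),sy))
def res2(p,usebarrel):
    x,y,yw,th,r,b=p[:6];o,e,f,up,sy,l=geom(p);R=[]
    h=proj(Cd,circ(l,f,up,sy,b,r))
    for v,L,rr in rows:
        q=edges(h,v+0.) or (L+279,rr+289);R+=[q[0]-L-284+.5,q[1]-rr-284+.5]
    h=proj(Cs,circ(l,f,up,sy,b,r))
    for v,rr in scrows:
        q=edges(h,v) or (0,rr+3);R.append(q[1]-rr+.5)
    R.append(2*(h[:,1].min()-196))
    if usebarrel:
        c=proj(Cd,l-0*f)[0];R+=list(2*(c-[305.7,131.8]))
    B=np.array([[sx*15,s2*15,zz] for sx in(-1,1) for s2 in(-1,1) for zz in(10,412)])
    P=o+150*e+B[:,:1]*e+B[:,1:2]*sy+B[:,2:]*[0,0,1]
    for C,v,L,rr in col:
        q=edges(cv2.convexHull(np.float32(proj(C,P)))[:,0],v) or (0,0);R+=[2*(q[0]-L+.5),2*(q[1]-rr+.5)]
    return np.array(R+[(r-40)/2,(b-5)/6])
for ub in(0,1):
    for b0 in(4,12):
        r=least_squares(lambda p:res2(p,ub),[642,-284,-.865,.21,39,b0],diff_step=1e-4,loss="soft_l1");o,e,f,up,sy,l=geom(r.x);print(ub,r.cost,r.x,"lens",l,"V",l+160*f,r.fun[42:53])
E
```

```text
0 7.215411003749313 [ 643.414 -286.36    -0.854    0.24    36.996    8.829] lens [ 622.025 -261.798  309.82 ] V [ 519.955 -144.585  271.834] [-0.391  0.25   0.546 -0.439  0.34  -0.099  0.245  0.378  0.281 -0.073
  0.618]
0 7.2154295063329466 [ 643.412 -286.358   -0.854    0.24    36.996    8.832] lens [ 622.023 -261.796  309.819] V [ 519.952 -144.584  271.832] [-0.391  0.25   0.546 -0.439  0.34  -0.099  0.245  0.378  0.281 -0.073
  0.618]
1 11.093618267077346 [ 643.813 -286.53    -0.854    0.234   36.861    8.132] lens [ 622.34  -261.892  310.284] V [ 520.082 -144.563  273.172] [-0.206  0.42   0.708 -0.288  0.485  0.032  0.368  0.492  0.374  0.002
  0.458]
1 11.093566643551478 [ 643.811 -286.527   -0.854    0.234   36.86     8.133] lens [ 622.339 -261.888  310.284] V [ 520.086 -144.556  273.172] [-0.205  0.421  0.708 -0.287  0.486  0.033  0.369  0.492  0.374  0.002
  0.458]
```

```bash
python3 - <<'E'
from view import *
p,a,R=tool();M=lambda q,o=(-7.6,0,16):p+(np.array(q)*[1,-1,-1]+np.array(o))@R.T
pr=M([-15.3,0,48.3]);obs=[]
for n in("scene","side"):
    C=cam(n);im=robot.get_image(n);u=proj(C,pr)[0]
    b=cv2.inRange(cv2.cvtColor(im,cv2.COLOR_RGB2HSV),(0,150,130),(8,255,255));b2=np.zeros_like(b);x,y=u.astype(int);b2[y-5:y+6,x-6:x+7]=b[y-5:y+6,x-6:x+7]
    if n=="scene": b2[int(u[1])+4:]=0
    q=np.argwhere(b2);c=q.mean(0)[::-1];obs.append((C,c));print(n,"pred",u,"obs",c,len(q))
P=[C[0]@np.c_[C[1],C[2]] for C,_ in obs];X=cv2.triangulatePoints(P[0],P[1],obs[0][1],obs[1][1]);X=(X[:3]/X[3])[:,0]
print("dot",X,"pred",pr,"diff in tool",R.T@(X-pr))
plan(S=[643.2,-285.8,-.858,.22,37])
E
```

```text
scene pred [226.295 176.017] obs [226.133 176.133] 15
side pred [327.312 161.809] obs [328.526 162.368] 19
dot [ 496.218 -119.116  299.182] pred [ 498.974 -119.143  300.567] diff in tool [ 2.046 -2.088  0.985]
lens [ 621.651 -260.871  311.45 ] V [ 519.541 -142.743  276.534] at [ 488.843 -106.428  264.355] target TCP [ 489.462 -107.884  259.039]
rot err deg (tool axes) [ 0.297 -1.148 -0.38 ] twist -0.004225348672722918
shift units before twist [-0.007 -0.009  0.092] after [-0.007 -0.009  0.092] display now off V (f,up,side) [0.311 5.515 0.162]
```

Emit:
move_arm([
  [[0,0,0,0.05,-0.004],[0,0,0,0.04,0],[0,0,0,0,0],[0,0,0,0,0],[0,0,0,0,0]],
])

```text
clock: 32.7
eef_pos: [490.2, -107.4, 259.1]
tool_rot: [1.229, 2.687, -0.116]
ft_force: [-0.5, -0.9, -2.7]
grip_width: 0.517
grasp_force: 29.9
```

```bash
python3 - <<'E'
from view import *
s=robot.state();print(s["clock"],s["joint_vel"],s["ft_force"],s["grasp_force"]);plan(S=[643.2,-285.8,-.858,.22,37])
for n in("scene","side"):
    C=cam(n);robot.get_image(n)
    for t,P in(("jar",pose(cyl(22,58),506,167,0,4)),("passed",pose(box(82,48,48),523,350.5,.014,4))):
        h=proj(C,P);print(n,t,"pred",h.min(0),h.max(0))
        for d in robot.masks_of(t,n)[:4]:
            q=np.argwhere(d["mask"])[:,::-1];print("  ",round(d["p"],2),len(q),q.min(0),q.max(0))
E
```

```text
32.7 [ 0.001 -0.001  0.001 -0.     0.     0.    -0.001] [-0.534 -0.904 -2.66 ] 29.930334985256195
lens [ 621.651 -260.871  311.45 ] V [ 519.541 -142.743  276.534] at [ 490.156 -107.427  259.065] target TCP [ 489.463 -107.885  259.035]
rot err deg (tool axes) [ 0.311 -1.142 -0.034] twist -0.0003801324430075154
shift units before twist [ 0.002 -0.014  0.   ] after [ 0.002 -0.014  0.   ] display now off V (f,up,side) [-0.11   0.006  0.794]
scene jar pred [312.702 222.417] [328.288 246.102]
   0.49 283 [314 222] [328 244]
   0.4 1430 [140 196] [194 238]
scene passed pred [359.23  210.208] [388.596 239.988]
   0.46 423 [339 285] [372 312]
side jar pred [255.254 297.377] [275.159 330.703]
side passed pred [182.092 347.411] [233.992 401.388]
   0.62 1578 [182 349] [233 397]
```

The jar and the packed meter match their predicted outlines in the tray, and the red-dot meter is held still within about 1 mm and 1° of my estimate of the view point. Handing in.

```bash
python3 -c "
from cell import robot
print(robot.sign_off())"
```

```text
the job is handed in; nothing more can be done
None
```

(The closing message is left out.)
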